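# Lock the specimen case with its curved pin

## Robot

A 6-joint arm with a two-finger parallel gripper is mounted at the origin on the work surface. World frame = base frame: x ahead of the robot, y to its left, z up, the work surface at z = 0. Lengths are in m, angles in rad, forces in N, time in s.
With the tool pointing down it reaches from about 0.3 to 0.875 m from the base axis. Payload 6.4 kg.
Tool frame: the origin (TCP) lies between the finger pads; the fingertips stand 25 mm ahead of it and the grasp point (between the pads) lies 6 mm ahead of it; z points along the fingers, y is the direction in which the jaws open and shut (so a half turn about z gives the same grasp; the last joint's range is limited). The gripper opens to 85 mm and grips with 20 to 120 N. Pads are 22 mm wide; open, the fingers measure 114 mm over their backs; the gripper's body (76 mm by 85 mm) begins 54 mm behind the grasp point. The pads swing forward as they close: fully open they stand 13 mm farther back than shut.
Start: joints at [0.979, 0.181, 1.607, -0, 1.354, -0.206], TCP at [0.216, 0.533, 0.256] pointing down, gripper open.
Joint ranges: [-2.99, 2.99], [-0.89, 2.07], [0.3, 2.58], [-1.14, 4.28], [0, 2.63], [-3.12, 3.12]. Speed limits (rad/s): [2.57, 2.57, 3.01, 3.14, 3.14, 3.14].

## Interface

Orientations are given as a 3x3 rotation matrix whose columns are the frame's x, y, z axes.
In Python, from plant import monitor, vision, job gives the robot as it stands.
- The arm moves only by the tool apply_moves, never from a script. Its argument "commands" is a list that holds one entry, the list of rows, each a list of 7 numbers: the opening, from -1 (shut) to 1 (fully open), then the shift along the tool's x, y, z normalised to -1 to 1, where 1 is 0.75 m, then the turn, a rotation vector about the tool's x, y, z normalised to -1 to 1, where 1 is 30 degrees. A call has 1 to 5 rows; each row shifts and turns the commanded pose from where the row before left it, along the tool's axes as they then stand; what a row does not reach is not made up. A row lasts 1/10 s, in which the tool goes at most 50 mm and 8.59 degrees, less where a joint would pass 70% of its speed; a pose out of reach is approached as far as the arm can. A call with a number of a shift or a turn outside -1 to 1 is refused whole. A call with a gripper value outside its range is refused whole. The fingers move at their own pace and stop on an object; the grip force is fixed at half the most. Time passes only in rows, so rows that do not move let the fingers close. It gives the time, the measured TCP pose, the force and the opening at its end, in the units of the state.
- monitor.sense(): the state, without advancing time (a new reading comes with each control period).
- vision.get_image(name): name is "scene" or "top" or "wrist"; returns a dict with "pixels" (400x640x3 uint8, red, green, blue), "K" (3x3 intrinsics, pixels), "k1" (the pictures are not rectified: a ray, as slopes to the right and down, at radius r is drawn at 1 + k1 r^2 times it, then the intrinsics apply), "position" and "attitude" of the camera in the world. Camera axes: x right, y down, z forward; pixel columns grow to the right and rows downward; lengths in m; the calibration is good to about 2 mm. A picture is of the moment at which its call begins. There is no depth.
- job.sign_off(): hands the job in, once; it reports no verdict.
The state is a dict: "time": time; "joint_pos": joint angles; "qd": joint speeds; "joint_efforts": joint torques, N m; "eef_pos": TCP position; "orientation": TCP orientation; "wrist_force": force on the tool from outside, world axes, zero at the start; "ft_torque": the same for the moment, N m; "opening": finger opening in m.
Only numpy, scipy, OpenCV 4.12 (cv2) and the standard library are available. Lean on these libraries where they do the work, as an engineer would, in place of code of your own. Each camera call takes 0.05 s, during which the arm holds its last target.

## Task

Lock the shut specimen case: take the curved locking pin from the grey mat, lay it on the case lid and feed its tip through the steel ring, swinging the pin round along its own curve. Keep swinging until its tip is pressed home against the sprung rubber buffer behind the ring, gently but firmly enough that the rubber visibly gives for a moment, then let go and leave the pin lying flat on the lid with its tip at the buffer. Leave the straight pin and everything else where they are.

Things in the scene. Friction and masses are not known exactly. Their poses are not given: they have to be found in the camera images.
- hook_pin: Curved locking pin, 120 g: a flat-lying C of 9 mm steel bar, centreline radius 50 mm, 135 degrees long, with an upright wooden post on one end. Origin: centre of the curve, level with the underside; z up. From above, in its frame: post axis at (-50, 0) mm; the bar runs counter-clockwise from there round the -y side to the tip at polar angle 315 deg. Bar axis 4.5 mm up; last 5 mm only 6 mm thick.
- hook_tip (a point): The very end of the curved pin's tip, on the bar's axis: (37.5, -33.2, 4.5) mm in the pin's frame.
- hook_post (a point): Centre of the top of the curved pin's post, which is 16 x 16 mm and 62 mm tall. Pinch it from above, 35 to 55 mm above the pin's underside so that the fingers pass over the ring, closing along the pin's own y (the way the post travels when the pin is swung).
- case: Fixed grey metal specimen case, shut, 170 x 170 mm, 60 mm high. Origin: centre of its underside; x, y along its sides, z up. On the flat lid stand a steel ring and, counter-clockwise from it seen from above, a dark block with a sprung rubber pad: the buffer.
- arc_centre (a point): Point in the middle of the lid's top (60 mm above the table) about which the curved pin must swing: with the pin through the ring and flat on the lid, the pin's origin lies here at any yaw. The ring's hole lies 50 mm from it at polar angle -80 deg in the case's frame. The pin goes in counter-clockwise seen from above.
- ring: Steel ring standing upright on the lid: hole 13 mm wide, made of 7 mm bar, top 20 mm above the lid. Origin: on the lid under the hole's centre (hole's centre 6.6 mm up). x is the hole's axis and points the way the pin's tip goes in; the bar slides through with its underside on the lid.
- buffer_about (a point): Fixed point of the case where the face of the buffer's rubber pad stands on average, 4.5 mm above the lid, 50 mm along the case's x from the arc centre. The face (22 mm wide) looks to the case's -y, across the tip's path. The real face is up to 12 mm to either side of this along the case's y: the setting differs each time and is not measured, so find it by feel. Dark block behind: 24 mm high.
- seat_way (a point): Fixed point on the lid where the post stands, on average, with the pin home (60 deg clockwise of the ring, give or take 15). Buffer spring: 4 N/mm over 8 mm, slow to return. Press its pad with 5 to 10 N for half a second; over 15 N is too much, as is 25 N between pin and case or ring. The hand feels 0.05 N m per N about the upright line through arc_centre; the ring takes part of the plain force.
- straight_pin: A bystander: straight steel pin, about 120 mm long, with the same wooden post on one end, lying on the same grey mat as the curved pin (mat 220 x 260 mm, 3 mm thick). Leave it where it is.
Things that resemble listed ones, but are neither listed nor needed, are in the scene too. Leave any blue or red look-alike of the hook_pin alone.

How it is judged:
On the way, in this order (a step that is already met when the one before it is completed fails the run):
1. the curved pin lies flat on the lid with its bar through the ring, its tip at least 8 mm beyond it (distance between hook_pin and arc_centre below 0.01 m and x of hook_tip in the frame of ring above 0.008 m and distance between hook_tip and ring below 0.075 m), for 0.1 s.
2. the tip presses the buffer's pad with 4 N or more for 0.2 s (contact force between hook_pin and buffer above 4 N and distance between hook_pin and arc_centre below 0.01 m), for 0.2 s.
At the end, for the whole second after the job is handed in: The curved pin lies flat (within 0.08 rad) and still on the lid, its bar through the ring, the centre of its curve within 10 mm of the arc centre, its tip at the buffer (within 8 mm of the middle of the pad's face), released (distance between hook_pin and arc_centre below 0.01 m and angle between hook_pin's own z axis and vertical below 0.08 rad and distance between hook_tip and buffer_pad below 0.008 m and x of hook_tip in the frame of ring above 0.03 m and linear speed of hook_pin below 0.01 m/s); the robot touches nothing.
It fails at once if the pin is forced: more than 25 N between the curved pin and the case or ring (contact force between hook_pin and case above 25 N).
It fails at once if the buffer is rammed: more than 15 N on it (contact force between anything else and buffer above 15 N).
It fails at once if the gripper leans on the case or ring (contact force between the arm and case above 10 N).
It fails at once if the straight pin is moved by more than 15 mm (distance of straight_pin from where it was at the start of the episode above 0.015 m).
It fails at once if a bystander is moved by more than 25 mm (distance of any of stopper, dish, reagent, beaker, jar, bulb, lamp from where it was at the start of the episode above 0.025 m).
It also fails if it takes over 72 s, if anything falls off the work surface, if the arm or the gripper's body presses on something with over 40 N, if the wrist force passes 120 N, or if a joint passes its speed limit or range.

## Working session

There is one attempt and no reset: what is moved stays moved. The work goes in short steps, Python scripts to look and compute and a tool call to move; the robot and the scene stay as the last step left them, time stands still between calls to the robot, and variables do not carry over. Pictures are saved under pics/ and viewed, and the job is handed in when it is done.

Besides the shell and the picture viewer there is one more tool, called after "Emit:" by a JSON object that holds its "fn" and its "kwargs". apply_moves: Moves the arm, as the interface text tells. Its arguments: {"type":"object","properties":{"commands":{"type":"array"}},"required":["commands"]}

```bash
mkdir -p pics; cat > h.py <<'E'
import numpy as np, cv2, json
from plant import monitor, vision, job
def snap(name,fn):
    d=vision.get_image(name); cv2.imwrite('pics/'+fn+'.png',cv2.cvtColor(d['pixels'],cv2.COLOR_RGB2BGR))
    import pickle; pickle.dump(d,open('pics/'+fn+'.pkl','wb')); return d
def load(fn):
    import pickle; return pickle.load(open('pics/'+fn+'.pkl','rb'))
def ray(d,u,v):
    K=np.array(d['K']);k=float(d['k1'])
    p=np.array([[(u-K[0,2])/K[0,0],(v-K[1,2])/K[1,1]]]).T[:,0]
    dc=np.array([k,0,0,0,0.])
    q=cv2.undistortPoints(np.array([[[u,v]]],float),K,dc,None,None,None)[0,0]
    R=np.array(d['attitude']); 
    return np.array(d['position']), R@np.array([q[0],q[1],1.])
def onz(d,u,v,z):
    o,r=ray(d,u,v); return o+r*(z-o[2])/r[2]
def proj(d,P):
    R=np.array(d['attitude']); rv,_=cv2.Rodrigues(R.T); t=-R.T@np.array(d['position'])
    return cv2.projectPoints(np.array([P],float).reshape(-1,1,3),rv,t,np.array(d['K']),np.array([float(d['k1']),0,0,0,0]))[0][:,0]
E
python3 - <<'E'
from h import *
for n in ['scene','top','wrist']:
    d=snap(n,n+'0'); print(n,d['position'],np.round(d['attitude'],3),d['K'],d['k1'])
print(monitor.sense())
E
```

```text
scene [ 1.26814116 -0.27204522  0.79946999] [[ 0.427  0.598 -0.679]
 [ 0.904 -0.299  0.305]
 [-0.02  -0.744 -0.668]] [[406.70273634   0.         320.51550157]
 [  0.         406.70273634 196.37020078]
 [  0.           0.           1.        ]] -0.012603924258035333
top [0.32631618 0.09201759 1.2118811 ] [[ 0.024 -0.986  0.166]
 [-0.999 -0.028 -0.017]
 [ 0.022 -0.165 -0.986]] [[483.6662772    0.         318.13156999]
 [  0.         483.6662772  202.57718358]
 [  0.           0.           1.        ]] 0.03703613149745262
wrist [0.15385586 0.55667737 0.37366457] [[ 0.377  0.892  0.248]
 [ 0.926 -0.363 -0.103]
 [-0.002  0.269 -0.963]] [[321.49231737   0.         319.13977002]
 [  0.         321.49231737 199.55439558]
 [  0.           0.           1.        ]] -0.062021253373305545
{'time': 0.15, 'joint_pos': array([ 9.78701048e-01,  1.81378613e-01,  1.60775208e+00,  2.15383433e-05,
        1.35379194e+00, -2.06310183e-01]), 'qd': array([ 0.00028316, -0.00142751, -0.00350324, -0.00097751,  0.00018692,
        0.00058653]), 'joint_efforts': array([ 3.59142859e-04, -4.45265079e+01, -3.51693428e+01, -3.94113786e-04,
        5.80176478e-03, -5.86277019e-05]), 'eef_pos': array([0.21613472, 0.5324288 , 0.25559914]), 'orientation': array([[-9.26501436e-01,  3.76290462e-01, -7.59712961e-04],
       [ 3.76291115e-01,  9.26500839e-01, -1.09183886e-03],
       [ 2.93026147e-04, -1.29746351e-03, -9.99999115e-01]]), 'wrist_force': array([-0.25198748,  0.22243029, -0.22144689]), 'ft_torque': array([-0.0510162 ,  0.03676104, -0.0282379 ]), 'opening': 0.08559434401780178}
```

View pics/scene0.png

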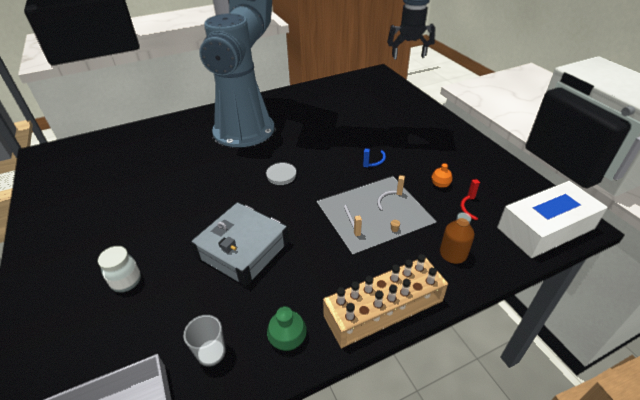

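View pics/top0.png

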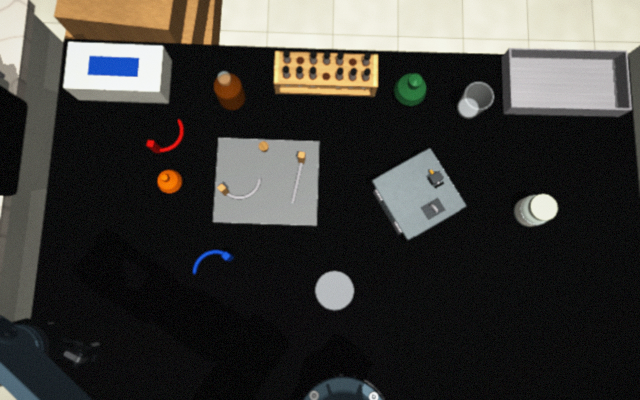

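View pics/wrist0.png

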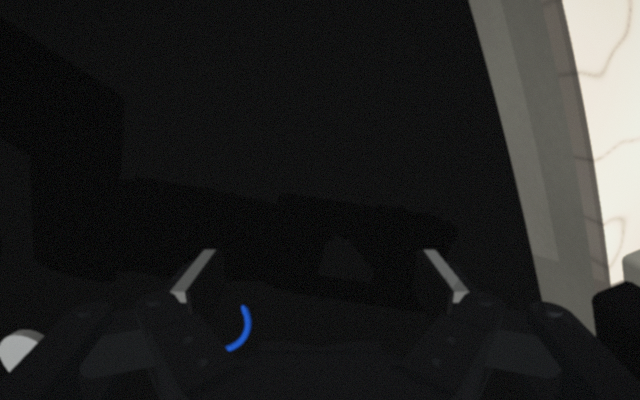

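The scene shows the case (240,240), the steel curved pin (390,195), and the straight pin on the mat. In the top view the curved pin is at (240,190) and the case at (420,195). I'll zoom in on both.

```bash
python3 - <<'E'
import cv2
a=cv2.imread('pics/top0.png');s=cv2.imread('pics/scene0.png')
c=[cv2.resize(x,(400,300),interpolation=cv2.INTER_CUBIC) for x in (a[145:220:1,365:475],a[145:225,205:315],s[195:285,185:295],s[165:255,310:440])]
import numpy as np
cv2.imwrite('pics/z0.png',np.vstack([np.hstack(c[:2]),np.hstack(c[2:])]))
E
```

```text
(no output)
```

View pics/z0.png

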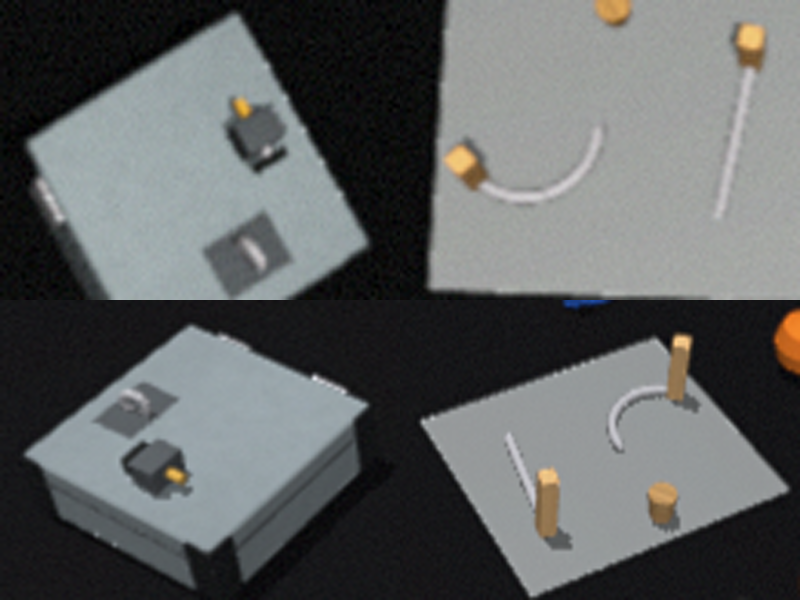

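```bash
python3 - <<'E'
from h import *
d=load('top0'); im=d['pixels'].astype(int); hsv=cv2.cvtColor(d['pixels'],cv2.COLOR_RGB2HSV)
# lid
sub=np.zeros(im.shape[:2],np.uint8); m=((im.sum(2)>270)).astype(np.uint8); sub[140:250,365:475]=m[140:250,365:475]
cs,_=cv2.findContours(sub,cv2.RETR_EXTERNAL,cv2.CHAIN_APPROX_NONE); c=max(cs,key=cv2.contourArea)
r=cv2.approxPolyDP(c,6,True)[:,0]; print(r.tolist())
P=np.array([onz(d,u,v,0.06) for u,v in cv2.boxPoints(cv2.minAreaRect(c))]);print(P.round(4)); print(P.mean(0)); 
for i in range(4): e=P[(i+1)%4]-P[i]; print(np.linalg.norm(e),np.degrees(np.arctan2(e[1],e[0])))
# hook: wood
w=((hsv[...,0]>8)&(hsv[...,0]<25)&(hsv[...,1]>90)&(hsv[...,2]>90)).astype(np.uint8); 
n,l,st,ce=cv2.connectedComponentsWithStats(w)
for s,c in zip(st,ce):
    if 205<c[0]<330 and 130<c[1]<230 : print(s,c)
for u,v in [(432,209),(436,177),(434.5,183)]: print(u,v,onz(d,u,v,0.06))
# bar: bright on mat
b=(im.min(2)>175).astype(np.uint8)
n,l,st,ce=cv2.connectedComponentsWithStats(b)
for i,(s,c) in enumerate(zip(st,ce)):
    if 205<c[0]<330 and 130<c[1]<230 and s[4]>8:
        print(s,c); ys,xs=np.where(l==i); Q=np.array([onz(d,x,y,0.010)[:2] for x,y in zip(xs,ys)])
        A=np.c_[2*Q,np.ones(len(Q))]; so=np.linalg.lstsq(A,(Q**2).sum(1),rcond=None)[0]; print('circle',so[:2],np.sqrt(so[2]+so[:2]@so[:2]))
print(im[185:200:3,235:250:3].min(2))
E
```

```text
[[430, 149], [373, 180], [407, 238], [465, 206]]
[[ 0.5748 -0.05    0.06  ]
 [ 0.6717 -0.2006  0.06  ]
 [ 0.5221 -0.2868  0.06  ]
 [ 0.4291 -0.1382  0.06  ]]
[ 0.54944019 -0.16888286  0.06      ]
0.17907291377630258 -57.225335920015034
0.17272535843177442 -150.0317868394393
0.1753698404451742 122.02342349493503
0.17028483185170443 31.179969300593267
[     0      0    640    400 246226] [323.72046413 205.27541771]
[259 141   9  11  75] [263.12       146.09333333]
[298 151   7  12  67] [301.02985075 156.37313433]
[218 184  11  11  71] [222.69014085 188.73239437]
432 209 [ 0.51199021 -0.2036864   0.06      ]
436 177 [ 0.59146503 -0.21459659  0.06      ]
434.5 183 [ 0.57637827 -0.21070847  0.06      ]
[     0      0    640    400 222395] [308.99448729 221.69618022]
circle [0.53196408 0.07502153] 0.5270721311624093
[291 164  11  39  80] [296.35   183.1125]
circle [0.57726772 0.12935266] 0.030590292860649966
[228 179  32  20  99] [245.57575758 192.64646465]
circle [0.58365765 0.27100721] 0.047362436932497344
[[160 158 156 157 161]
 [159 159 159 161 162]
 [157 161 159 160 160]
 [155 155 152 155 167]
 [202 202 209 192 170]]
```

```bash
python3 - <<'E'
from h import *
d=load('top0')
p=onz(d,222,187.7,0.065); t=onz(d,260,179.1,0.0075); c=np.array([.5837,.271,0])
print(p,t)
for q in(p,t): print(np.linalg.norm((q-c)[:2]), np.degrees(np.arctan2(*(q-c)[1::-1])))
R=np.array(monitor.sense()['orientation']); print(np.degrees(np.arctan2(R[1,1],R[0,1])))
w=np.linalg.norm(p[:2]),np.degrees(np.arctan2(p[1],p[0])); print(w)
E
```

```text
[0.54889856 0.30389197 0.065     ] [0.58506671 0.21999651 0.0075    ]
0.04788550644095105 136.6157537322
0.05102179589086671 -88.4650441696846
67.89588663974284
(np.float64(0.6274073276335936), np.float64(28.97064929815071))
```

```bash
cat >> h.py <<'E'
def yawR(a): # tool y at angle a, z down
    y=np.array([np.cos(a),np.sin(a),0]); z=np.array([0,0,-1.]); x=np.cross(y,z); return np.c_[x,y,z]
def plan(pos,ydeg,nturn,nmove,g=1,cmd=None):
    """first nturn rows turning (full orientation correction), then nmove rows shift"""
    from scipy.spatial.transform import Rotation as Ro
    s=monitor.sense(); R=np.array(s['orientation']); p=np.array(s['eef_pos'])
    Rt=yawR(np.radians(ydeg)); rv=Ro.from_matrix(R.T@Rt).as_rotvec(); print('turn deg',np.degrees(rv).round(2))
    if nturn: print(nturn,'x turn',(np.degrees(rv)/30/nturn).round(4))
    sh=(Rt if nturn else R).T@(np.array(pos)-p); print('shift mm',(sh*1000).round(2)); print(nmove,'x shift',(sh/.75/nmove).round(5))
E
python3 - <<'E'
from h import *
plan([.56,.285,.25],46.5,3,10)
E
```

```text
turn deg [-0.08 -0.   21.4 ]
3 x turn [-0.0009 -0.      0.2377]
shift mm [-419.75   57.22    5.6 ]
10 x shift [-0.05597  0.00763  0.00075]
```

Emit:
{"fn": "apply_moves", "kwargs": {"commands": [[[1,0,0,0,-0.0009,0,0.2377],[1,0,0,0,-0.0009,0,0.2377],[1,0,0,0,-0.0009,0,0.2377],[1,-0.056,0.0076,0.0007,0,0,0],[1,-0.056,0.0076,0.0007,0,0,0]]]}}

```text
time: 0.65
eef_pos: [0.2849, 0.483, 0.2549]
orientation: [[-0.727, 0.686, 0.0], [0.686, 0.727, 0.001], [0.0, 0.001, -1.0]]
wrist_force: [0.7, 0.0, 0.3]
opening: 0.0853
```

Emit:
{"fn": "apply_moves", "kwargs": {"commands": [[[1,-0.056,0.0076,0.0007,0,0,0],[1,-0.056,0.0076,0.0007,0,0,0],[1,-0.056,0.0076,0.0007,0,0,0],[1,-0.056,0.0076,0.0007,0,0,0],[1,-0.056,0.0076,0.0007,0,0,0]]]}}

```text
time: 1.15
eef_pos: [0.4581, 0.3581, 0.2523]
orientation: [[-0.725, 0.688, 0.0], [0.688, 0.725, 0.001], [0.0, 0.001, -1.0]]
wrist_force: [0.9, 0.4, -0.9]
opening: 0.0853
```

Emit:
{"fn": "apply_moves", "kwargs": {"commands": [[[1,-0.056,0.0076,0.0007,0,0,0],[1,-0.056,0.0076,0.0007,0,0,0],[1,-0.056,0.0076,0.0007,0,0,0],[1,0,0,0,0,0,0],[1,0,0,0,0,0,0]]]}}

```text
time: 1.65
eef_pos: [0.5605, 0.2842, 0.2502]
orientation: [[-0.724, 0.69, -0.001], [0.69, 0.724, 0.001], [0.001, 0.0, -1.0]]
wrist_force: [-0.5, -0.1, -0.4]
opening: 0.0855
```

```bash
python3 - <<'E'
from h import *
d=snap('wrist','w1');s=monitor.sense();print(s['eef_pos'],s['time'])
print(proj(d,s['eef_pos']))
E
```

```text
[0.55972293 0.285039   0.25038287] 1.7
[[320.90512301 275.72352364]]
```

View pics/w1.png

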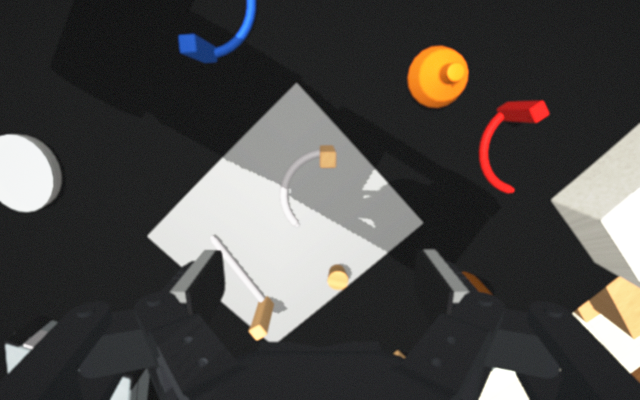

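The wrist view shows the curved pin's post at about (328,157) and its tip at about (297,224). The straight pin is lower left. Next I'll measure the post with a colour mask.

```bash
python3 - <<'E'
from h import *
d=load('w1'); im=d['pixels']; hsv=cv2.cvtColor(im,cv2.COLOR_RGB2HSV)
w=((hsv[...,0]>5)&(hsv[...,0]<28)&(hsv[...,1]>80)&(hsv[...,2]>60)).astype(np.uint8)
w[:, :300]=0;w[:,360:]=0;w[:135]=0;w[185:]=0
cs,_=cv2.findContours(w,cv2.RETR_EXTERNAL,cv2.CHAIN_APPROX_NONE);c=max(cs,key=cv2.contourArea)
print(cv2.minAreaRect(c))
cv2.imwrite('pics/z1.png',cv2.resize(cv2.cvtColor(im[135:240,265:370],cv2.COLOR_RGB2BGR),(600,600),interpolation=cv2.INTER_CUBIC))
E
```

```text
((327.5, 156.5), (21.0, 15.0), 90.0)
```

View pics/z1.png

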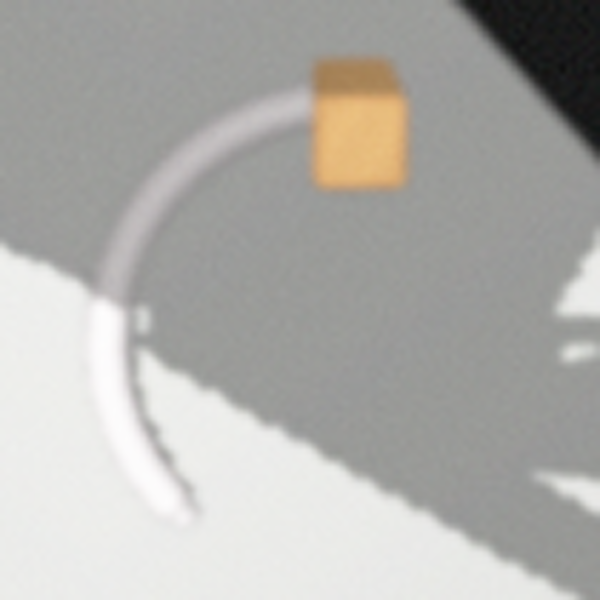

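```bash
python3 - <<'E'
from h import *
d=load('w1')
k=105/600
f=lambda x,y:(265-.5+x*k,135-.5+y*k)
p=onz(d,*f(361.5,142.5),.065); t=onz(d,*f(186,517),.0075)
print(p,t,np.linalg.norm((p-t)[:2]), 2*50*np.sin(np.radians(67.5)))
a=np.degrees(np.arctan2(*(t-p)[1::-1])); print('yaw',a-np.degrees(np.arctan2(-33.2,37.5+50)))
for q in [(315,97),(408,97),(408,188),(315,188)]: print(onz(d,*f(*q),.065))
plan([p[0],p[1],.20],46.5,1,2)
E
```

```text
[0.55022018 0.30448621 0.065     ] [0.5892656  0.21950921 0.0075    ] 0.09351810495234227 92.38795325112868
yaw -44.54388531920789
[0.53943942 0.30411088 0.065     ]
[0.55002264 0.31520566 0.065     ]
[0.56113592 0.30487141 0.065     ]
[0.55041668 0.29363803 0.065     ]
turn deg [ 0.02 -0.08 -0.03]
1 x turn [ 0.0007 -0.0027 -0.001 ]
shift mm [20.28  7.57 50.38]
2 x shift [0.01352 0.00504 0.03359]
```

Emit:
{"fn": "apply_moves", "kwargs": {"commands": [[[1,0.0068,0.0025,0.0168,0,0,0.004],[1,0.0068,0.0025,0.0168,0,0,0.004],[1,0.0068,0.0025,0.0168,0,0,0.0],[1,0.0068,0.0025,0.0168,0,0,0],[1,0,0,0,0,0,0]]]}}

```text
time: 2.2
eef_pos: [0.5484, 0.3052, 0.1974]
orientation: [[-0.724, 0.69, -0.004], [0.69, 0.724, -0.0], [0.003, -0.003, -1.0]]
wrist_force: [-0.6, -0.3, -0.6]
opening: 0.0851
```

```bash
python3 - <<'E'
from h import *
plan([.550,.3043,.057],46.2,1,6)
E
```

```text
turn deg [-0.17 -0.16  0.16]
1 x turn [-0.0057 -0.0053  0.0052]
shift mm [ -1.8    0.41 140.42]
6 x shift [-4.00e-04  9.00e-05  3.12e-02]
```

Emit:
{"fn": "apply_moves", "kwargs": {"commands": [[[1,-0.0004,0.0001,0.031,-0.005,-0.005,0.005],[1,-0.0004,0.0001,0.031,0,0,0],[1,-0.0004,0.0001,0.031,0,0,0],[1,-0.0004,0.0001,0.031,0,0,0],[1,-0.0004,0.0001,0.031,0,0,0]]]}}

```text
time: 2.7
eef_pos: [0.5528, 0.3041, 0.0838]
orientation: [[-0.721, 0.693, 0.005], [0.693, 0.721, 0.001], [-0.003, 0.005, -1.0]]
wrist_force: [-0.3, 0.3, -0.9]
opening: 0.0852
```

Emit:
{"fn": "apply_moves", "kwargs": {"commands": [[[1,-0.0004,0.0001,0.031,0,0,0],[1,0,0,0,0,0,0],[1,0,0,0,0,0,0]]]}}

```text
time: 3.0
eef_pos: [0.5529, 0.3039, 0.0613]
orientation: [[-0.721, 0.693, 0.004], [0.693, 0.721, 0.001], [-0.002, 0.004, -1.0]]
wrist_force: [-0.3, -0.3, 0.2]
opening: 0.0853
```

```bash
python3 - <<'E'
from h import *
plan([.550,.3043,.057],46.2,1,1); snap('wrist','w2')
E
```

```text
turn deg [ 0.2   0.12 -0.08]
1 x turn [ 0.0067  0.0041 -0.0028]
shift mm [ 2.39 -1.7   4.31]
1 x shift [ 0.00319 -0.00226  0.00575]
```

View pics/w2.png

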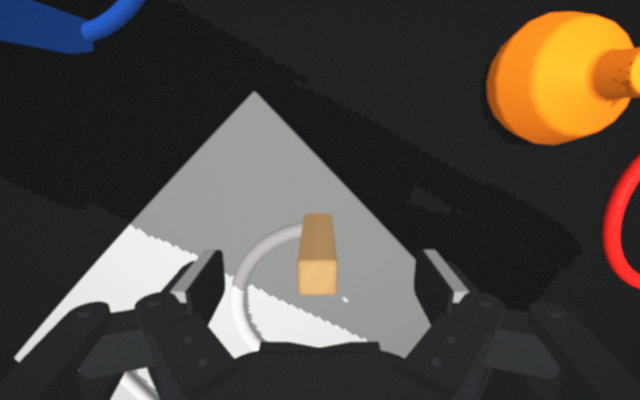

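The post's top face is at (318,278), centred between the pads. I'll cross-check its position from this view.

```bash
python3 - <<'E'
from h import *
d=load('w2'); print(onz(d,318,278,.065),[onz(d,u,v,.065)[:2].round(4).tolist() for u,v in [(298,261),(336,261),(298,295),(336,295)]])
E
```

```text
[0.55063416 0.30453918 0.065     ] [[0.5398, 0.3041], [0.5502, 0.3148], [0.5506, 0.2933], [0.5613, 0.3044]]
```

Emit:
{"fn": "apply_moves", "kwargs": {"commands": [[[1,0.0028,-0.0012,0.0055,0.006,0.004,0],[1,0,0,0,0,0,0],[-1,0,0,0,0,0,0],[-1,0,0,0,0,0,0],[-1,0,0,0,0,0,0]]]}}

```text
time: 3.55
eef_pos: [0.5509, 0.3047, 0.0573]
orientation: [[-0.721, 0.693, 0.001], [0.693, 0.721, 0.001], [-0.0, 0.001, -1.0]]
wrist_force: [-0.3, -0.5, -0.1]
opening: 0.0434
```

Emit:
{"fn": "apply_moves", "kwargs": {"commands": [[[-1,0,0,0,0,0,0],[-1,0,0,0,0,0,0],[-1,0,0,0,0,0,0]]]}}

```text
time: 3.85
eef_pos: [0.5509, 0.3047, 0.0572]
orientation: [[-0.721, 0.693, 0.001], [0.693, 0.721, 0.001], [-0.0, 0.001, -1.0]]
wrist_force: [0.9, 0.3, 1.2]
opening: 0.0151
```

Emit:
{"fn": "apply_moves", "kwargs": {"commands": [[[-1,0,0,-0.02,0,0,0],[-1,0,0,-0.05,0,0,0],[-1,0,0,-0.06,0,0,0],[-1,0,0,-0.06,0,0,0],[-1,0,0,-0.03,0,0,0]]]}}

```text
time: 4.35
eef_pos: [0.5523, 0.3052, 0.2281]
orientation: [[-0.721, 0.693, 0.007], [0.693, 0.721, 0.003], [-0.004, 0.007, -1.0]]
wrist_force: [0.6, 1.4, -0.7]
opening: 0.015
```

```bash
python3 - <<'E'
from h import *
d=snap('wrist','w3');s=monitor.sense();print(s['eef_pos'],s['opening'],s['wrist_force'])
E
```

```text
[0.55351677 0.30567935 0.23107332] 0.01495641224310377 [2.29013676 1.58284449 2.08931626]
```

View pics/w3.png

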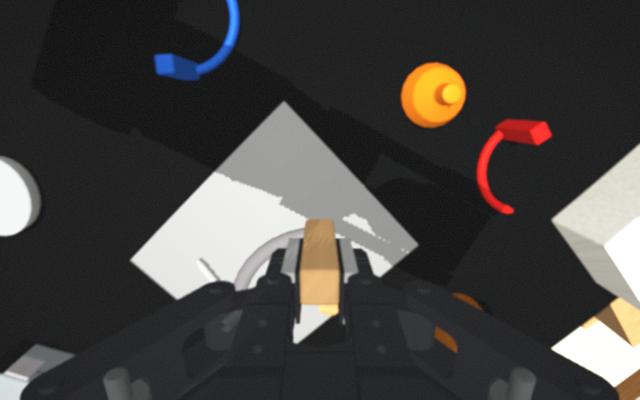

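Emit:
{"fn": "apply_moves", "kwargs": {"commands": [[[-1,0,0,-0.015,0,0,0.265],[-1,0,0,-0.015,0,0,0.265],[-1,0,0,-0.015,0,0,0.265],[-1,0,0,-0.01,0,0,0.265],[-1,0,0,0,0,0,0.265]]]}}

```text
time: 4.9
eef_pos: [0.5509, 0.3047, 0.2648]
orientation: [[-0.105, 0.994, 0.003], [0.994, 0.105, 0.001], [0.001, 0.003, -1.0]]
wrist_force: [0.7, 0.3, -1.2]
opening: 0.0154
```

Emit:
{"fn": "apply_moves", "kwargs": {"commands": [[[-1,0,0,0,0,0,0.265],[-1,0,0,0,0,0,0.265],[-1,0,0,0,0,0,0.265],[-1,0,0,0,0,0,0.265],[-1,0,0,0,0,0,0]]]}}

```text
time: 5.4
eef_pos: [0.5502, 0.3044, 0.2631]
orientation: [[0.431, 0.903, 0.0], [0.903, -0.431, 0.0], [0.0, -0.0, -1.0]]
wrist_force: [0.9, 0.2, -1.3]
opening: 0.015
```

```bash
python3 - <<'E'
from h import *
plan([.51,-.24,.27],-25.6,1,13)
E
```

```text
turn deg [-0.   -0.01  0.09]
1 x turn [-0.0001 -0.0004  0.0031]
shift mm [-508.37  199.     -6.94]
13 x shift [-0.05214  0.02041 -0.00071]
```

Emit:
{"fn": "apply_moves", "kwargs": {"commands": [[[-1,-0.052,0.0204,-0.0007,0,0,0.003],[-1,-0.052,0.0204,-0.0007,0,0,0],[-1,-0.052,0.0204,-0.0007,0,0,0],[-1,-0.052,0.0204,-0.0007,0,0,0],[-1,-0.052,0.0204,-0.0007,0,0,0]]]}}

```text
time: 5.9
eef_pos: [0.535, 0.0942, 0.2658]
orientation: [[0.427, 0.904, 0.001], [0.904, -0.427, 0.0], [0.001, 0.001, -1.0]]
wrist_force: [0.9, -0.2, -1.9]
opening: 0.0151
```

Emit:
{"fn": "apply_moves", "kwargs": {"commands": [[[-1,-0.052,0.0204,-0.0007,0,0,0],[-1,-0.052,0.0204,-0.0007,0,0,0],[-1,-0.052,0.0204,-0.0007,0,0,0],[-1,-0.052,0.0204,-0.0007,0,0,0],[-1,-0.052,0.0204,-0.0007,0,0,0]]]}}

```text
time: 6.4
eef_pos: [0.52, -0.1149, 0.2685]
orientation: [[0.427, 0.904, 0.001], [0.904, -0.427, 0.0], [0.001, 0.001, -1.0]]
wrist_force: [0.9, -1.2, -1.7]
opening: 0.0151
```

Emit:
{"fn": "apply_moves", "kwargs": {"commands": [[[-1,-0.052,0.0204,-0.0007,0,0,0],[-1,-0.052,0.0204,-0.0007,0,0,0],[-1,-0.052,0.0204,-0.0007,0,0,0],[-1,0,0,0,0,0,0],[-1,0,0,0,0,0,0]]]}}

```text
time: 6.9
eef_pos: [0.5111, -0.2393, 0.2695]
orientation: [[0.43, 0.903, 0.0], [0.903, -0.43, 0.001], [0.001, -0.0, -1.0]]
wrist_force: [-0.5, 0.7, -1.6]
opening: 0.015
```

```bash
python3 - <<'E'
from h import *
d=snap('wrist','w4');s=monitor.sense();print(s['eef_pos'],s['opening'],s['wrist_force'],s['ft_torque'])
E
```

```text
[ 0.51137098 -0.23825766  0.26953503] 0.01524776813360395 [ 0.37381922 -0.04496227 -1.5531456 ] [ 0.00496749 -0.05165653 -0.06320322]
```

View pics/w4.png

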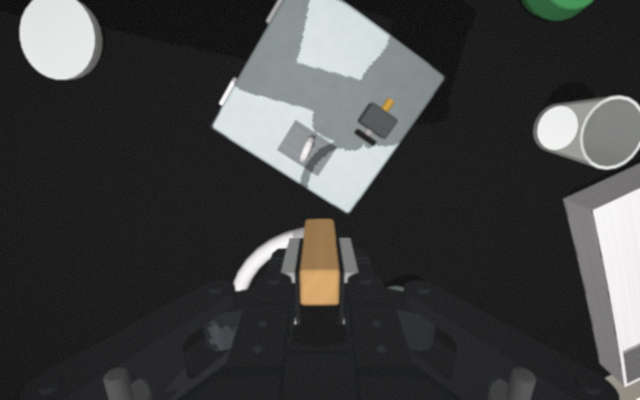

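The ring is near (307,148), the block near (378,120), and the lid corners are at (213,127), (349,212) and (444,77).

```bash
python3 - <<'E'
from h import *
im=cv2.imread('pics/w4.png')
cv2.imwrite('pics/z4.png',cv2.resize(im[70:220,200:450],(800,480),interpolation=cv2.INTER_CUBIC))
E
```

```text
(no output)
```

View pics/z4.png

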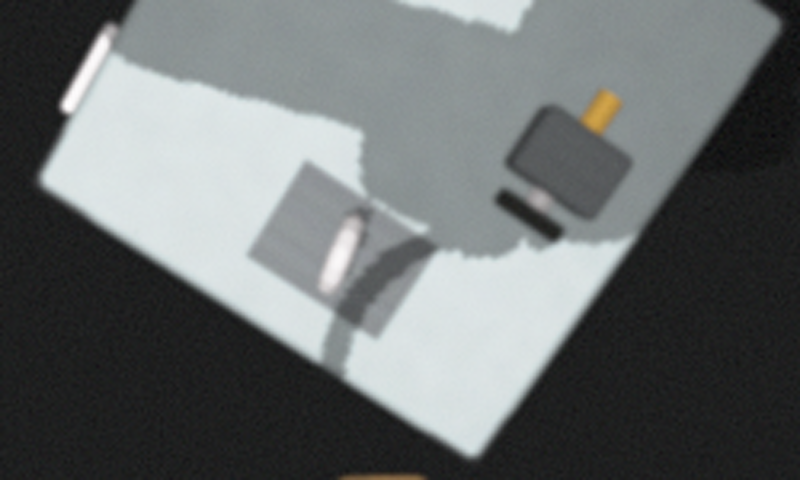

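```bash
python3 - <<'E'
from h import *
d=load('w4'); f=lambda x,y:(200-.5+x/3.2,70-.5+y/3.2)
L,B,R=[onz(d,*f(*q),.06)[:2] for q in [(40,182),(473,459),(782,22)]]
print(L,B,R,'centre',(L+R)/2); 
for a,b in((L,B),(B,R)): e=b-a; print(np.linalg.norm(e),np.degrees(np.arctan2(e[1],e[0])))
# edge fits
im=d['pixels'].astype(int); m=(im.sum(2)>200).astype(np.uint8); m[:, :205]=0; m[215:]=0; m[:,455:]=0
cs,_=cv2.findContours(m,cv2.RETR_EXTERNAL,cv2.CHAIN_APPROX_NONE); c=max(cs,key=cv2.contourArea)[:,0]
def line(a,b):
    a,b=np.array(a,float),np.array(b,float); t=(c-a)@(b-a)/((b-a)@(b-a)); n=np.array([-(b-a)[1],(b-a)[0]])/np.linalg.norm(b-a)
    s=(abs((c-a)@n)<2.5)&(t>.08)&(t<.92); W=np.array([onz(d,u,v,.06)[:2] for u,v in c[s]]); l=cv2.fitLine(W.astype(np.float32),cv2.DIST_HUBER,0,.01,.001)[:,0]; return l
e1=line(f(40,182),f(473,459)); e2=line(f(473,459),f(782,22))
for e in(e1,e2): print('edge',e, np.degrees(np.arctan2(e[1],e[0])))
print('ring top',onz(d,*f(344,250),.079),'ring base plate centre', np.mean([onz(d,*f(*q),.06) for q in [(308,160),(435,240),(376,338),(248,255)]],0))
C=(L+R)/2
for yaw in(-58.6,-57.5):
    a=np.radians(yaw); X=np.array([np.cos(a),np.sin(a)]);Y=np.array([-X[1],X[0]])
    rg=C+.05*(X*np.cos(np.radians(-80))+Y*np.sin(np.radians(-80))); print('pred ring',rg)
    for q,z in [((500,195),.072),((562,240),.072),((531,218),.072),((344,250),.079)]:
        p=onz(d,*f(*q),z)[:2]-C; print(q,'case xy',(p@X).round(4),(p@Y).round(4))
E
```

```text
[ 0.4376911  -0.14631217] [ 0.52270792 -0.28804344] [ 0.66509964 -0.20172034] centre [ 0.55139537 -0.17401625]
0.16527435594607143 -59.04276415664361
0.16651449728856202 31.225786399556586
edge [ 0.5178078  -0.855497    0.4775725  -0.21617334] -58.814686
edge [ 0.85210437  0.52337193  0.5962746  -0.2457452 ] 31.558702
ring top [ 0.51591538 -0.20538053  0.079     ] ring base plate centre [ 0.51391661 -0.20644695  0.06      ]
pred ring [ 0.51388981 -0.20708185]
(500, 195) case xy 0.039 -0.0078
(562, 240) case xy 0.0626 -0.0085
(531, 218) case xy 0.0508 -0.0083
(344, 250) case xy 0.0083 -0.0466
pred ring [ 0.5145315  -0.20779576]
(500, 195) case xy 0.0389 -0.0085
(562, 240) case xy 0.0624 -0.0097
(531, 218) case xy 0.0506 -0.0092
(344, 250) case xy 0.0074 -0.0468
```

Emit:
{"fn": "apply_moves", "kwargs": {"commands": [[[-1,-0.04,0,0.01,0,0,0],[-1,-0.04,0,0.01,0,0,0],[-1,0,0,0,0,0,0],[-1,0,0,0,0,0,0]]]}}

```text
time: 7.35
eef_pos: [0.4859, -0.2916, 0.2546]
orientation: [[0.43, 0.903, 0.001], [0.903, -0.43, 0.002], [0.002, -0.0, -1.0]]
wrist_force: [0.4, -0.8, -1.1]
opening: 0.0147
```

```bash
python3 - <<'E'
from h import *
d=snap('wrist','w5');d=snap('top','t5');d=snap('scene','s5')
im=cv2.imread('pics/w5.png')
cv2.imwrite('pics/z5.png',cv2.resize(im[0:250,150:500],(800,571),interpolation=cv2.INTER_CUBIC))
a=cv2.imread('pics/t5.png')[140:245,365:505];b=cv2.imread('pics/s5.png')[190:295,180:320]
cv2.imwrite('pics/z5b.png',cv2.resize(np.vstack([a,b]),(400,600),interpolation=cv2.INTER_CUBIC))
E
```

```text
(no output)
```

View pics/z5.png

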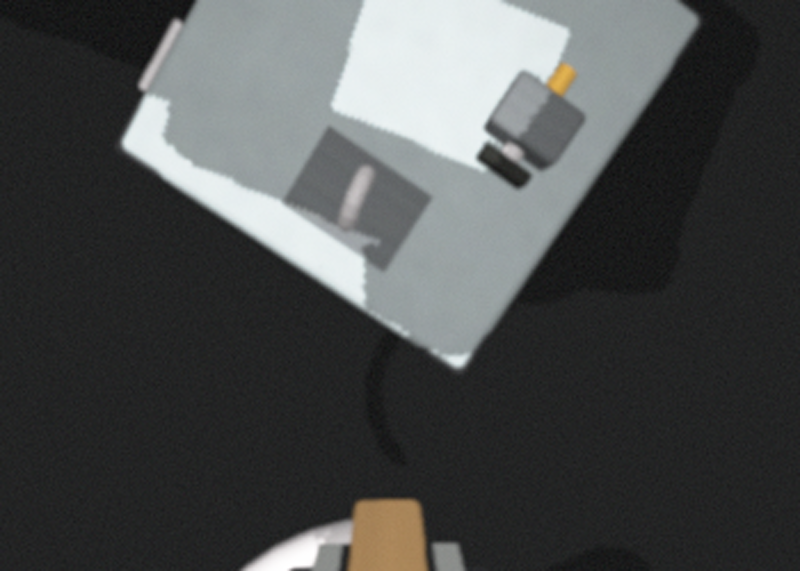

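View pics/z5b.png

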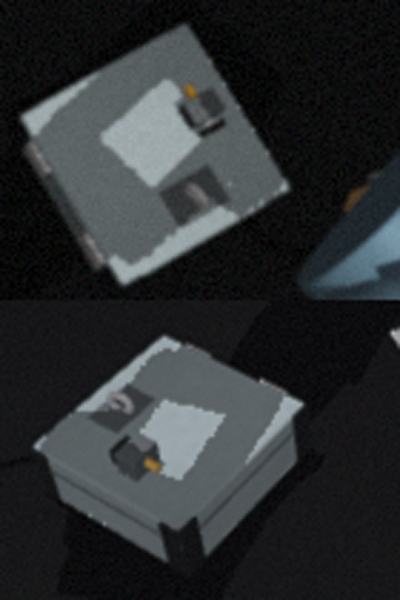

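The case is clear in all three views. Lid corners: top zoom (20,118), (188,24), (290,187), (122,286); scene zoom (34,145), (165,36), (303,104), (180,228).

```bash
python3 - <<'E'
from h import *
k=.35
T=load('t5'); S=load('s5'); W=load('w5')
tc=[onz(T,365-.5+x*k,140-.5+y*k,.06)[:2] for x,y in [(20,118),(188,24),(290,187),(122,286)]]
sc=[onz(S,180-.5+x*k,190-.5+y*k,.06)[:2] for x,y in [(303,104),(180,228),(34,145),(165,36)]]
g=lambda x,y:(150-.5+x*.4375,-.5+y*.4375)
wc=[onz(W,*g(*q),.06)[:2] for q in [(122,147),(460,369),(699,18)]]
for n,c in(('top',tc),('scene',sc),('wrist',wc)):
    print(n,np.round(c,4).tolist(),'sides',[round(float(np.linalg.norm(c[i]-c[(i+1)%len(c)])),4) for i in range(len(c))],'mean',np.mean(c,0) if len(c)==4 else (c[0]+c[2])/2)
print('plate/w', np.mean([onz(W,*g(*q),.06) for q in [(331,126),(432,198),(384,271),(283,199)]],0))
print('plate/t', np.mean([onz(T,365-.5+x*k,140-.5+y*k,.06) for x,y in [(213,165),(232,200),(178,224),(158,189)]],0))
print('ring top w',onz(W,*g(357,197),.079),'pad top',onz(W,*g(505,163),.072))
E
```

```text
top [[0.5775, -0.0569], [0.6646, -0.2016], [0.5242, -0.2862], [0.4363, -0.1432]] sides [0.1689, 0.1639, 0.1679, 0.1655] mean [ 0.55063827 -0.17195013]
scene [[0.5785, -0.0607], [0.6626, -0.1997], [0.5211, -0.2864], [0.4376, -0.145]] sides [0.1624, 0.166, 0.1643, 0.1642] mean [ 0.54994669 -0.17295646]
wrist [[0.4377, -0.1471], [0.5233, -0.2881], [0.6651, -0.2017]] sides [0.1649, 0.1661, 0.2338] mean [ 0.55142585 -0.17438106]
plate/w [ 0.51428893 -0.20686376  0.06      ]
plate/t [ 0.51558491 -0.20577764  0.06      ]
ring top w [ 0.51445539 -0.20757553  0.079     ] pad top [ 0.57164888 -0.22013995  0.072     ]
```

```bash
python3 - <<'E'
from h import *
plan([.5727,-.1282,.16],-25.5,1,5)
E
```

```text
turn deg [ 0.06 -0.05  0.1 ]
1 x turn [ 0.0019 -0.0018  0.0034]
shift mm [184.48   7.54  95.16]
5 x shift [0.04919 0.00201 0.02538]
```

Emit:
{"fn": "apply_moves", "kwargs": {"commands": [[[-1,0.049,0.002,0,0,0,0.003],[-1,0.049,0.002,0,0,0,0],[-1,0.049,0.002,0,0,0,0],[-1,0.049,0.002,0,0,0,0],[-1,0.049,0.002,0,0,0,0]]]}}

```text
time: 8.0
eef_pos: [0.5728, -0.1277, 0.2554]
orientation: [[0.431, 0.903, 0.002], [0.903, -0.431, 0.0], [0.001, 0.001, -1.0]]
wrist_force: [0.6, -0.8, -0.9]
opening: 0.0149
```

Emit:
{"fn": "apply_moves", "kwargs": {"commands": [[[-1,0,0,0.04,0,0,0],[-1,0,0,0.04,0,0,0],[-1,0,0,0.04,0,0,0],[-1,0,0,0,0,0,0],[-1,0,0,0,0,0,0]]]}}

```text
time: 8.5
eef_pos: [0.5722, -0.1295, 0.1653]
orientation: [[0.431, 0.902, 0.0], [0.902, -0.431, 0.001], [0.001, -0.0, -1.0]]
wrist_force: [-0.8, -1.1, -0.5]
opening: 0.0148
```

```bash
python3 - <<'E'
from h import *
plan([.5727,-.1282,.16],-25.5,1,5)
T=snap('top','t6');S=snap('scene','s6');snap('wrist','w6')
a=cv2.imread('pics/t6.png')[130:250,360:480];b=cv2.imread('pics/s6.png')[170:290,180:300]
cv2.imwrite('pics/z6.png',np.hstack([cv2.resize(x,(400,400),interpolation=cv2.INTER_CUBIC) for x in(a,b)]))
E
```

```text
turn deg [-0.   -0.05 -0.05]
1 x turn [-0.0001 -0.0016 -0.0015]
shift mm [ 1.4  -0.1   5.34]
5 x shift [ 3.70e-04 -3.00e-05  1.42e-03]
```

View pics/z6.png

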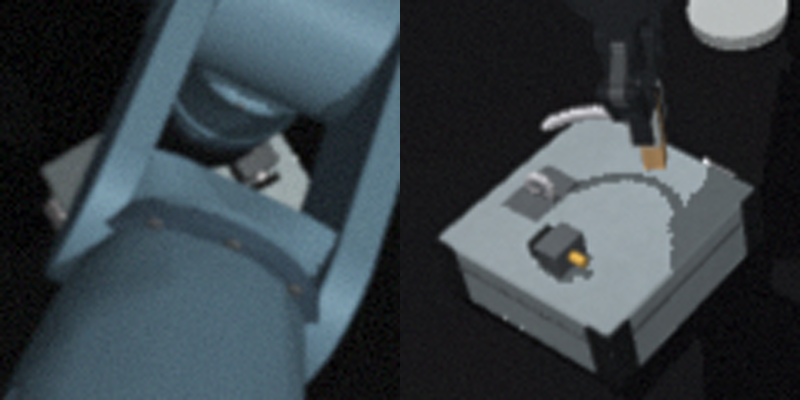

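```bash
python3 - <<'E'
from h import *
S=load('s6'); p=np.array(monitor.sense()['eef_pos']); R=np.array(monitor.sense()['orientation'])
th=np.arctan2(R[1,1],R[0,1])-np.pi/2; X=np.array([np.cos(th),np.sin(th),0]);Y=np.array([-X[1],X[0],0])
c=p+.05*X; c[2]=p[2]-.0542; print('pin c',c)
pts=[c+.0375*X-.0332*Y+[0,0,.0045], c-.05*X, c+[0,0,.0045]-.05*Y,p]
for q in pts: u=proj(S,q)[0]; print(q.round(4),u,(u-[180,170]+.5)*400/120+[400,0])
E
```

```text
pin c [ 0.55181089 -0.17577867  0.11312581]
[ 0.5057 -0.1953  0.1176] [221.75147167 207.92986056] [540.8382389  128.09953519]
[ 0.5734 -0.1307  0.1131] [255.85801149 218.46890674] [654.52670495 163.22968914]
[ 0.5067 -0.1542  0.1176] [238.04273115 203.10035706] [595.14243718 112.00119019]
[ 0.5734 -0.1307  0.1673] [252.8818996  201.82941887] [644.60633199 107.76472955]
```

Emit:
{"fn": "apply_moves", "kwargs": {"commands": [[[-1,0.001,0,0.02,0,0,0],[-1,0.001,0,0.02,0,0,0],[-1,0,0,0.015,0,0,0],[-1,0,0,0,0,0,0],[-1,0,0,0,0,0,0]]]}}

```text
time: 9.15
eef_pos: [0.5723, -0.1288, 0.1228]
orientation: [[0.432, 0.902, -0.001], [0.902, -0.432, 0.001], [0.001, -0.001, -1.0]]
wrist_force: [-0.3, -0.1, -2.0]
opening: 0.0152
```

```bash
cat >> h.py <<'E'
C=np.array([.5512,-.1733]); CY=-58.7
def pin():
    s=monitor.sense(); p=np.array(s['eef_pos']); R=np.array(s['orientation']); a=np.arctan2(R[1,1],R[0,1]); th=a-np.pi/2
    X=np.array([np.cos(th),np.sin(th)]); c=p[:2]+.05*X; F=np.array(s['wrist_force']);T=np.array(s['ft_torque'])
    r=p[:2]-C; tz=T[2]+r[0]*F[1]-r[1]*F[0]
    print('t',round(s['time'],2),'p',p.round(4),'pin c - C mm',((c-C)*1000).round(2),'tip case polar',round((np.degrees(th)-45-CY+180)%360-180,2),'F',F.round(2),'T',T.round(3),'tau@C',round(tz,3))
    print(' tilt',R[:2,2].round(4),'F in tool',(R.T@F).round(2),'shift tool mm to centre',((R.T@np.r_[C-c,0])*1000).round(2))
E
python3 -c "from h import *; pin()"
```

```text
t 9.15 p [ 0.5723 -0.1288  0.1228] pin c - C mm [-0.55 -0.6 ] tip case polar -101.92 F [-0.31 -0.11 -2.04] T [ 0.001 -0.055 -0.039] tau@C -0.027
 tilt [-0.0007  0.0011] F in tool [-0.23 -0.23  2.04] shift tool mm to centre [0.78 0.24 0.  ]
```

Emit:
{"fn": "apply_moves", "kwargs": {"commands": [[[-1,0.001,0.0003,0.004,0,0,0],[-1,0,0,0.004,0,0,0],[-1,0,0,0,0,0,0],[-1,0,0,0,0,0,0]]]}}

```text
time: 9.55
eef_pos: [0.5733, -0.1284, 0.1178]
orientation: [[0.432, 0.902, 0.001], [0.902, -0.432, 0.0], [0.001, 0.001, -1.0]]
wrist_force: [0.6, -0.7, -1.3]
opening: 0.0151
```

Emit:
{"fn": "apply_moves", "kwargs": {"commands": [[[-1,0,0,0.0013,0,0,0],[-1,0,0,0,0,0,0],[-1,0,0,0,0,0,0]]]}}

```text
time: 9.85
eef_pos: [0.5733, -0.1284, 0.1167]
orientation: [[0.432, 0.902, 0.001], [0.902, -0.432, 0.0], [0.001, 0.001, -1.0]]
wrist_force: [0.1, 0.5, -1.0]
opening: 0.015
```

Emit:
{"fn": "apply_moves", "kwargs": {"commands": [[[-1,0,0,0.0013,0,0,0],[-1,0,0,0,0,0,0],[-1,0,0,0,0,0,0]]]}}

```text
time: 10.15
eef_pos: [0.5732, -0.1284, 0.1156]
orientation: [[0.432, 0.902, 0.001], [0.902, -0.432, 0.0], [0.001, 0.0, -1.0]]
wrist_force: [0.7, -0.4, -2.7]
opening: 0.0149
```

```bash
python3 -c "from h import *; pin()"
```

```text
t 10.15 p [ 0.5732 -0.1284  0.1156] pin c - C mm [ 0.39 -0.14] tip case polar -101.92 F [ 0.66 -0.44 -2.74] T [-0.032 -0.07  -0.022] tau@C -0.062
 tilt [0.0007 0.0005] F in tool [-0.12  0.79  2.74] shift tool mm to centre [-0.04 -0.41 -0.  ]
```

Emit:
{"fn": "apply_moves", "kwargs": {"commands": [[[-1,0,-0.0005,0.001,0,0,0],[-1,0,0,0,0,0,0],[-1,0,0,0,0,0,0]]]}}

```text
time: 10.45
eef_pos: [0.5728, -0.1282, 0.1149]
orientation: [[0.432, 0.902, 0.001], [0.902, -0.432, 0.0], [0.001, 0.0, -1.0]]
wrist_force: [0.4, 0.1, -1.5]
opening: 0.0147
```

Emit:
{"fn": "apply_moves", "kwargs": {"commands": [[[-1,0,0,0.0007,0,0,0],[-1,0,0,0,0,0,0],[-1,0,0,0,0,0,0]]]}}

```text
time: 10.75
eef_pos: [0.5729, -0.1282, 0.1144]
orientation: [[0.432, 0.902, 0.001], [0.902, -0.432, 0.0], [0.001, 0.001, -1.0]]
wrist_force: [-0.3, 0.1, -1.3]
opening: 0.0152
```

```bash
python3 - <<'E'
from h import *
pin(); snap('scene','s7')
b=cv2.imread('pics/s7.png')[180:270,190:290]
cv2.imwrite('pics/z7.png',cv2.resize(b,(640,576),interpolation=cv2.INTER_CUBIC))
E
```

```text
t 10.75 p [ 0.5729 -0.1282  0.1144] pin c - C mm [0.1  0.01] tip case polar -101.92 F [-0.27  0.1  -1.3 ] T [ 0.014 -0.028  0.002] tau@C 0.017
 tilt [0.0008 0.0004] F in tool [-0.02 -0.29  1.3 ] shift tool mm to centre [-0.06 -0.08 -0.  ]
```

View pics/z7.png

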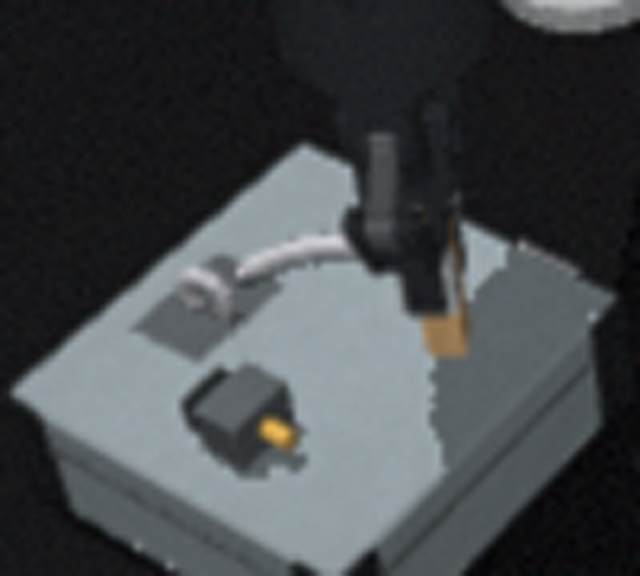

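Emit:
{"fn": "apply_moves", "kwargs": {"commands": [[[-1,-0.00016,-0.00465,0,0,0,-0.13333],[-1,-0.00016,-0.00465,0,0,0,-0.13333],[-1,-0.00016,-0.00465,0,0,0,-0.13333],[-1,0,0,0,0,0,0],[-1,0,0,0,0,0,0]]]}}

```text
time: 11.3
eef_pos: [0.5632, -0.1247, 0.1145]
orientation: [[0.237, 0.971, 0.001], [0.971, -0.237, 0.0], [0.001, 0.001, -1.0]]
wrist_force: [0.8, -0.7, -1.2]
opening: 0.0152
```

```bash
python3 - <<'E'
from h import *
pin(); snap('scene','s8')
b=cv2.imread('pics/s8.png')[200:250,195:255]
cv2.imwrite('pics/z8.png',cv2.resize(b,(720,600),interpolation=cv2.INTER_CUBIC))
E
```

```text
t 11.3 p [ 0.5632 -0.1247  0.1145] pin c - C mm [0.1  0.02] tip case polar -90.02 F [ 0.76 -0.67 -1.24] T [ 0.042  0.014 -0.047] tau@C -0.092
 tilt [0.001  0.0004] F in tool [-0.47  0.9   1.25] shift tool mm to centre [-0.05 -0.1  -0.  ]
```

View pics/z8.png

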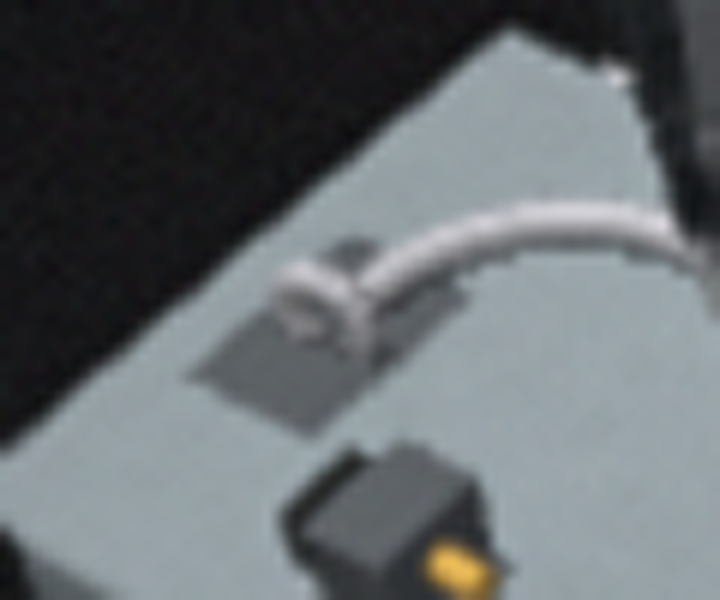

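Emit:
{"fn": "apply_moves", "kwargs": {"commands": [[[-1,-4e-05,-0.00233,0,0,0,-0.06667],[-1,-4e-05,-0.00233,0,0,0,-0.06667],[-1,0,0,0,0,0,0]]]}}

```text
time: 11.65
eef_pos: [0.5596, -0.124, 0.1144]
orientation: [[0.168, 0.986, 0.001], [0.986, -0.168, 0.0], [0.001, 0.001, -1.0]]
wrist_force: [-0.1, 0.4, -1.5]
opening: 0.0151
```

```bash
python3 -c "from h import *; pin()"
```

```text
t 11.65 p [ 0.5596 -0.124   0.1144] pin c - C mm [0.04 0.02] tip case polar -85.96 F [-0.1   0.35 -1.46] T [ 0.015  0.006 -0.034] tau@C -0.027
 tilt [0.0007 0.0005] F in tool [ 0.33 -0.15  1.46] shift tool mm to centre [-0.02 -0.03 -0.  ]
```

Emit:
{"fn": "apply_moves", "kwargs": {"commands": [[[-1,-4e-05,-0.00233,0,0,0,-0.06667],[-1,-4e-05,-0.00233,0,0,0,-0.06667],[-1,0,0,0,0,0,0]]]}}

```text
time: 11.95
eef_pos: [0.5562, -0.1236, 0.1144]
orientation: [[0.099, 0.995, 0.001], [0.995, -0.099, 0.0], [0.0, 0.001, -1.0]]
wrist_force: [-0.6, 0.1, -1.7]
opening: 0.0149
```

```bash
python3 -c "from h import *; pin()"
```

```text
t 11.95 p [ 0.5562 -0.1236  0.1144] pin c - C mm [ 0.04 -0.01] tip case polar -81.99 F [-0.63  0.13 -1.73] T [-0.025 -0.03  -0.005] tau@C 0.027
 tilt [0.0008 0.0004] F in tool [ 0.06 -0.64  1.73] shift tool mm to centre [ 0.01 -0.05 -0.  ]
```

Emit:
{"fn": "apply_moves", "kwargs": {"commands": [[[-1,-4e-05,-0.00233,0,0,0,-0.06667],[-1,-4e-05,-0.00233,0,0,0,-0.06667],[-1,0,0,0,0,0,0]]]}}

```text
time: 12.25
eef_pos: [0.5526, -0.1234, 0.1144]
orientation: [[0.03, 1.0, 0.0], [1.0, -0.03, 0.0], [0.0, 0.0, -1.0]]
wrist_force: [-1.3, 0.4, -0.1]
opening: 0.0154
```

```bash
python3 -c "from h import *; pin()"
```

```text
t 12.25 p [ 0.5526 -0.1234  0.1144] pin c - C mm [-0.08 -0.06] tip case polar -78.0 F [-1.34  0.39 -0.08] T [-0.072  0.167 -0.064] tau@C 0.004
 tilt [0.0005 0.0003] F in tool [ 0.35 -1.36  0.08] shift tool mm to centre [0.06 0.08 0.  ]
```

Emit:
{"fn": "apply_moves", "kwargs": {"commands": [[[-1,-4e-05,-0.00233,0,0,0,-0.06667],[-1,-4e-05,-0.00233,0,0,0,-0.06667],[-1,-4e-05,-0.00233,0,0,0,-0.06667],[-1,0,0,0,0,0,0]]]}}

```text
time: 12.65
eef_pos: [0.5474, -0.1237, 0.1145]
orientation: [[-0.075, 0.997, 0.001], [0.997, 0.075, -0.0], [-0.0, 0.001, -1.0]]
wrist_force: [-1.0, -0.0, -0.3]
opening: 0.0151
```

```bash
python3 - <<'E'
from h import *
pin(); snap('scene','s9')
b=cv2.imread('pics/s9.png')[200:250,195:255]
cv2.imwrite('pics/z9.png',cv2.resize(b,(720,600),interpolation=cv2.INTER_CUBIC))
E
```

```text
t 12.65 p [ 0.5474 -0.1237  0.1145] pin c - C mm [-0.07 -0.24] tip case polar -72.02 F [-0.97 -0.   -0.27] T [-0.274  0.353 -0.077] tau@C -0.029
 tilt [ 0.0006 -0.    ] F in tool [ 0.07 -0.97  0.27] shift tool mm to centre [0.23 0.09 0.  ]
```

View pics/z9.png

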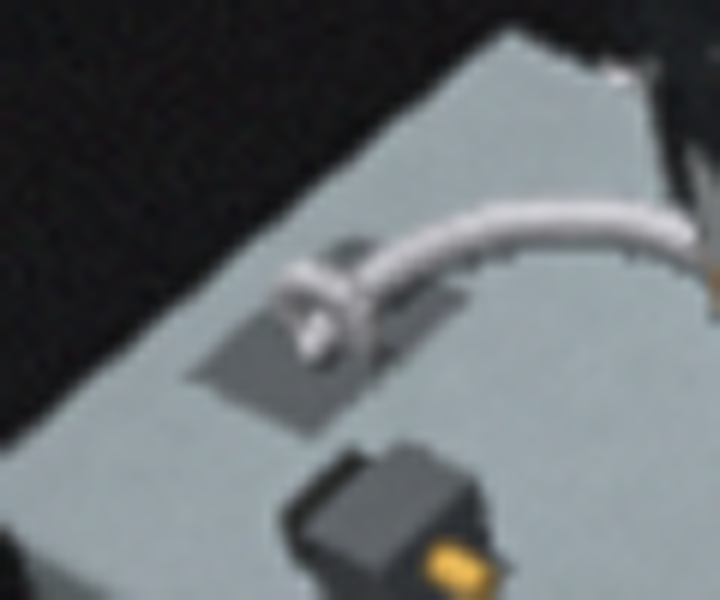

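Emit:
{"fn": "apply_moves", "kwargs": {"commands": [[[-1,0.0002,0,-0.0006,0,0,0],[-1,0,0,0,0,0,0],[-1,0,0,0,0,0,0]]]}}

```text
time: 13.0
eef_pos: [0.5475, -0.1234, 0.1149]
orientation: [[-0.076, 0.997, 0.001], [0.997, 0.076, 0.0], [0.0, 0.001, -1.0]]
wrist_force: [-1.4, -1.7, -0.2]
opening: 0.0153
```

```bash
python3 -c "from h import *; pin()"
```

```text
t 13.0 p [ 0.5475 -0.1234  0.1149] pin c - C mm [0.12 0.06] tip case polar -71.95 F [-1.45 -1.65 -0.23] T [-0.295  0.31  -0.072] tau@C 0.006
 tilt [0.0008 0.0002] F in tool [-1.54 -1.57  0.23] shift tool mm to centre [-0.06 -0.12 -0.  ]
```

Emit:
{"fn": "apply_moves", "kwargs": {"commands": [[[-1,-4e-05,-0.00233,0,0,0,-0.06667],[-1,-4e-05,-0.00233,0,0,0,-0.06667],[-1,-4e-05,-0.00233,0,0,0,-0.06667],[-1,0,0,0,0,0,0]]]}}

```text
time: 13.4
eef_pos: [0.5422, -0.124, 0.1149]
orientation: [[-0.18, 0.984, 0.001], [0.984, 0.18, 0.0], [0.0, 0.001, -1.0]]
wrist_force: [-1.7, -1.2, -0.3]
opening: 0.0154
```

```bash
python3 -c "from h import *; pin()"
```

```text
t 13.4 p [ 0.5422 -0.124   0.1149] pin c - C mm [0.04 0.17] tip case polar -65.92 F [-1.69 -1.18 -0.28] T [-0.238  0.273 -0.065] tau@C 0.029
 tilt [0.0009 0.0003] F in tool [-0.86 -1.88  0.28] shift tool mm to centre [-0.16 -0.07 -0.  ]
```

Emit:
{"fn": "apply_moves", "kwargs": {"commands": [[[-1,-0.0004,-0.0007,-0.0003,0,0,0],[-1,0,0,0,0,0,0],[-1,0,0,0,0,0,0]]]}}

```text
time: 13.7
eef_pos: [0.542, -0.1242, 0.1151]
orientation: [[-0.18, 0.984, 0.001], [0.984, 0.18, 0.001], [0.0, 0.001, -1.0]]
wrist_force: [0.6, 0.3, -1.1]
opening: 0.015
```

```bash
python3 -c "from h import *; pin()"
```

```text
t 13.7 p [ 0.542  -0.1242  0.1151] pin c - C mm [-0.23 -0.1 ] tip case polar -65.94 F [ 0.63  0.29 -1.06] T [ 0.038  0.052 -0.029] tau@C -0.063
 tilt [0.0011 0.0006] F in tool [0.17 0.67 1.06] shift tool mm to centre [0.06 0.24 0.  ]
```

Emit:
{"fn": "apply_moves", "kwargs": {"commands": [[[-1,-4e-05,-0.00233,0,0,0,-0.06667],[-1,-4e-05,-0.00233,0,0,0,-0.06667],[-1,-4e-05,-0.00233,0,0,0,-0.06667],[-1,-4e-05,-0.00233,0,0,0,-0.06667],[-1,0,0,0,0,0,0]]]}}

```text
time: 14.2
eef_pos: [0.535, -0.126, 0.115]
orientation: [[-0.315, 0.949, 0.001], [0.949, 0.315, 0.001], [0.0, 0.001, -1.0]]
wrist_force: [-0.6, 0.6, -1.0]
opening: 0.0149
```

```bash
python3 -c "from h import *; pin()"
```

```text
t 14.2 p [ 0.535 -0.126  0.115] pin c - C mm [-0.48 -0.1 ] tip case polar -57.92 F [-0.62  0.6  -0.98] T [ 0.033 -0.017 -0.023] tau@C -0.004
 tilt [0.0008 0.0007] F in tool [ 0.76 -0.4   0.98] shift tool mm to centre [-0.05  0.48  0.  ]
```

```bash
sed -i 's/^C=.*;/C=np.array([.5508,-.1735]);/' h.py
```

Emit:
{"fn": "apply_moves", "kwargs": {"commands": [[[-1,-4e-05,-0.00233,0,0,0,-0.06667],[-1,-4e-05,-0.00233,0,0,0,-0.06667],[-1,-4e-05,-0.00233,0,0,0,-0.06667],[-1,-4e-05,-0.00233,0,0,0,-0.06667],[-1,0,0,0,0,0,0]]]}}

```text
time: 14.7
eef_pos: [0.5286, -0.1287, 0.1151]
orientation: [[-0.444, 0.896, 0.001], [0.896, 0.444, 0.001], [0.0, 0.001, -1.0]]
wrist_force: [-1.2, -0.5, -2.3]
opening: 0.015
```

```bash
python3 -c "from h import *; pin()"
```

```text
t 14.7 p [ 0.5286 -0.1287  0.1151] pin c - C mm [-0.04  0.01] tip case polar -49.96 F [-1.25 -0.46 -2.27] T [ 0.052 -0.02  -0.017] tau@C 0.049
 tilt [0.0009 0.0005] F in tool [ 0.14 -1.33  2.26] shift tool mm to centre [-0.03  0.03  0.  ]
```

Emit:
{"fn": "apply_moves", "kwargs": {"commands": [[[-1,-4e-05,-0.00233,0,0,0,-0.06667],[-1,-4e-05,-0.00233,0,0,0,-0.06667],[-1,-4e-05,-0.00233,0,0,0,-0.06667],[-1,-4e-05,-0.00233,0,0,0,-0.06667],[-1,0,0,0,0,0,0]]]}}

```text
time: 15.2
eef_pos: [0.5226, -0.1322, 0.1151]
orientation: [[-0.564, 0.826, 0.001], [0.826, 0.564, 0.001], [-0.0, 0.001, -1.0]]
wrist_force: [0.5, 0.6, -1.1]
opening: 0.0151
```

```bash
python3 -c "from h import *; pin()"
```

```text
t 15.2 p [ 0.5226 -0.1322  0.1151] pin c - C mm [-0.06 -0.02] tip case polar -41.99 F [ 0.48  0.58 -1.14] T [ 0.04  -0.009  0.054] tau@C 0.018
 tilt [0.0008 0.0005] F in tool [0.21 0.72 1.14] shift tool mm to centre [-0.02  0.06  0.  ]
```

Emit:
{"fn": "apply_moves", "kwargs": {"commands": [[[-1,-4e-05,-0.00233,0,0,0,-0.06667],[-1,-4e-05,-0.00233,0,0,0,-0.06667],[-1,-4e-05,-0.00233,0,0,0,-0.06667],[-1,-4e-05,-0.00233,0,0,0,-0.06667],[-1,0,0,0,0,0,0]]]}}

```text
time: 15.7
eef_pos: [0.5171, -0.1366, 0.115]
orientation: [[-0.673, 0.74, 0.001], [0.74, 0.673, 0.001], [-0.0, 0.001, -1.0]]
wrist_force: [-0.6, 0.6, -1.6]
opening: 0.0154
```

```bash
python3 - <<'E'
from h import *
pin(); snap('scene','s10')
b=cv2.imread('pics/s10.png')[200:260,190:270]
cv2.imwrite('pics/z10.png',cv2.resize(b,(800,600),interpolation=cv2.INTER_CUBIC))
E
```

```text
t 15.7 p [ 0.5171 -0.1366  0.115 ] pin c - C mm [-0.05 -0.07] tip case polar -34.01 F [-0.64  0.56 -1.61] T [-0.004  0.    -0.056] tau@C -0.051
 tilt [0.0008 0.0005] F in tool [ 0.85 -0.1   1.61] shift tool mm to centre [0.02 0.08 0.  ]
```

View pics/z10.png

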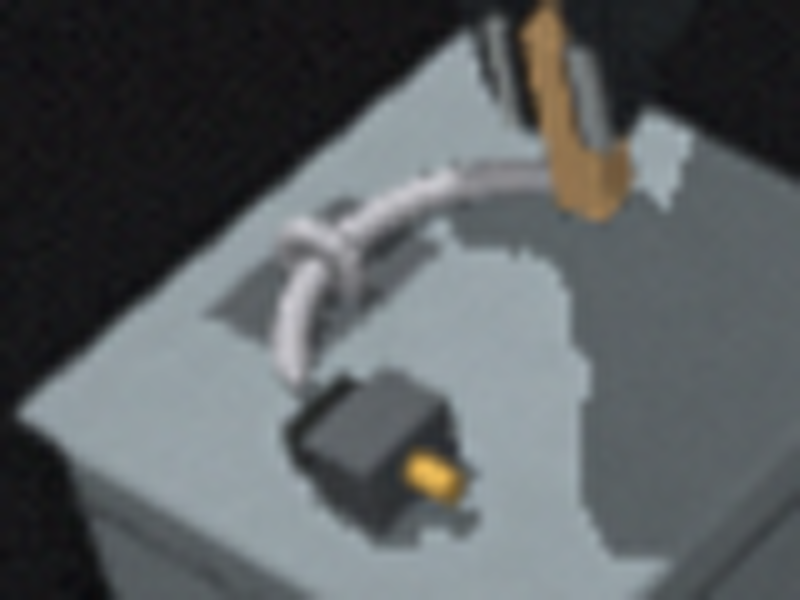

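Emit:
{"fn": "apply_moves", "kwargs": {"commands": [[[-1,-4e-05,-0.00233,0,0,0,-0.06667],[-1,-4e-05,-0.00233,0,0,0,-0.06667],[-1,-4e-05,-0.00233,0,0,0,-0.06667],[-1,0,0,0,0,0,0],[-1,0,0,0,0,0,0]]]}}

```text
time: 16.25
eef_pos: [0.5135, -0.1402, 0.1151]
orientation: [[-0.746, 0.666, 0.001], [0.666, 0.746, 0.0], [-0.0, 0.001, -1.0]]
wrist_force: [-0.3, -0.6, -0.3]
opening: 0.0152
```

```bash
python3 -c "from h import *; pin()"
```

```text
t 16.25 p [ 0.5135 -0.1402  0.1151] pin c - C mm [ 0.02 -0.03] tip case polar -28.03 F [-0.26 -0.6  -0.27] T [ 0.006 -0.04   0.011] tau@C 0.042
 tilt [0.0009 0.0004] F in tool [-0.2  -0.62  0.27] shift tool mm to centre [ 0.03  0.01 -0.  ]
```

Emit:
{"fn": "apply_moves", "kwargs": {"commands": [[[-1,-4e-05,-0.00233,0,0,0,-0.06667],[-1,-4e-05,-0.00233,0,0,0,-0.06667],[-1,0,0,0,0,0,0],[-1,0,0,0,0,0,0]]]}}

```text
time: 16.65
eef_pos: [0.5112, -0.1429, 0.115]
orientation: [[-0.791, 0.612, 0.001], [0.612, 0.791, 0.0], [-0.0, 0.001, -1.0]]
wrist_force: [-0.7, 0.6, -0.3]
opening: 0.0152
```

```bash
python3 -c "from h import *; pin()"
```

```text
t 16.65 p [ 0.5112 -0.1429  0.115 ] pin c - C mm [-0.04  0.01] tip case polar -24.01 F [-0.75  0.59 -0.28] T [ 0.067  0.032 -0.009] tau@C -0.009
 tilt [0.0008 0.0005] F in tool [0.95 0.01 0.28] shift tool mm to centre [-0.04  0.01  0.  ]
```

Emit:
{"fn": "apply_moves", "kwargs": {"commands": [[[-1,0,-0.00116,0,0,0,-0.03333],[-1,0,0,0,0,0,0],[-1,0,0,0,0,0,0]]]}}

```text
time: 16.95
eef_pos: [0.5106, -0.1437, 0.115]
orientation: [[-0.802, 0.597, 0.001], [0.597, 0.802, 0.0], [-0.0, 0.001, -1.0]]
wrist_force: [0.9, 0.0, -0.8]
opening: 0.0149
```

```bash
python3 -c "from h import *; pin()"
```

```text
t 16.95 p [ 0.5106 -0.1437  0.115 ] pin c - C mm [-0.06 -0.  ] tip case polar -22.94 F [ 0.89  0.05 -0.83] T [ 0.044  0.038 -0.05 ] tau@C -0.078
 tilt [0.0008 0.0005] F in tool [-0.68  0.57  0.83] shift tool mm to centre [-0.05  0.04  0.  ]
```

Emit:
{"fn": "apply_moves", "kwargs": {"commands": [[[-1,0,-0.00116,0,0,0,-0.03333],[-1,0,0,0,0,0,0],[-1,0,0,0,0,0,0]]]}}

```text
time: 17.25
eef_pos: [0.5101, -0.1444, 0.1151]
orientation: [[-0.813, 0.582, 0.001], [0.582, 0.813, 0.0], [-0.0, 0.001, -1.0]]
wrist_force: [0.3, -0.2, -1.1]
opening: 0.0149
```

```bash
python3 -c "from h import *; pin()"
```

```text
t 17.25 p [ 0.5101 -0.1444  0.1151] pin c - C mm [-0.09 -0.05] tip case polar -21.92 F [ 0.31 -0.18 -1.12] T [ 0.062 -0.048 -0.01 ] tau@C -0.012
 tilt [0.0008 0.0004] F in tool [-0.36  0.03  1.12] shift tool mm to centre [-0.04  0.09  0.  ]
```

Emit:
{"fn": "apply_moves", "kwargs": {"commands": [[[-1,0,-0.00116,0,0,0,-0.03333],[-1,0,0,0,0,0,0],[-1,0,0,0,0,0,0]]]}}

```text
time: 17.55
eef_pos: [0.5096, -0.1451, 0.115]
orientation: [[-0.823, 0.568, 0.001], [0.568, 0.823, 0.0], [-0.0, 0.001, -1.0]]
wrist_force: [-0.1, -0.5, -1.2]
opening: 0.015
```

```bash
python3 -c "from h import *; pin()"
```

```text
t 17.55 p [ 0.5096 -0.1451  0.115 ] pin c - C mm [-0.09 -0.04] tip case polar -20.92 F [-0.08 -0.52 -1.16] T [-0.006  0.018 -0.012] tau@C 0.012
 tilt [0.0008 0.0004] F in tool [-0.23 -0.48  1.16] shift tool mm to centre [-0.05  0.09  0.  ]
```

Emit:
{"fn": "apply_moves", "kwargs": {"commands": [[[-1,0,-0.00116,0,0,0,-0.03333],[-1,0,0,0,0,0,0],[-1,0,-0.00116,0,0,0,-0.03333],[-1,0,0,0,0,0,0],[-1,0,0,0,0,0,0]]]}}

```text
time: 18.05
eef_pos: [0.5086, -0.1465, 0.115]
orientation: [[-0.842, 0.539, 0.001], [0.539, 0.842, 0.0], [-0.0, 0.001, -1.0]]
wrist_force: [0.2, -0.3, -1.5]
opening: 0.0149
```

```bash
python3 -c "from h import *; pin()"
```

```text
t 18.05 p [ 0.5086 -0.1465  0.115 ] pin c - C mm [-0.12  0.  ] tip case polar -18.92 F [ 0.23 -0.26 -1.46] T [ 0.045 -0.007 -0.022] tau@C -0.017
 tilt [0.0007 0.0005] F in tool [-0.34 -0.1   1.46] shift tool mm to centre [-0.1   0.06  0.  ]
```

Emit:
{"fn": "apply_moves", "kwargs": {"commands": [[[-1,0,-0.00116,0,0,0,-0.03333],[-1,0,0,0,0,0,0],[-1,0,0,0,0,0,0]]]}}

```text
time: 18.35
eef_pos: [0.5081, -0.1473, 0.115]
orientation: [[-0.852, 0.524, 0.001], [0.524, 0.852, 0.0], [-0.0, 0.001, -1.0]]
wrist_force: [0.2, -0.8, -1.8]
opening: 0.0151
```

```bash
python3 -c "from h import *; pin()"
```

```text
t 18.35 p [ 0.5081 -0.1473  0.115 ] pin c - C mm [-0.1  -0.01] tip case polar -17.92 F [ 0.23 -0.82 -1.76] T [0.062 0.033 0.002] tau@C 0.031
 tilt [0.0008 0.0004] F in tool [-0.63 -0.58  1.76] shift tool mm to centre [-0.09  0.06  0.  ]
```

Emit:
{"fn": "apply_moves", "kwargs": {"commands": [[[-1,0,-0.00116,0,0,0,-0.03333],[-1,0,0,0,0,0,0],[-1,0,0,0,0,0,0]]]}}

```text
time: 18.65
eef_pos: [0.5077, -0.148, 0.115]
orientation: [[-0.861, 0.509, 0.001], [0.509, 0.861, 0.0], [-0.0, 0.001, -1.0]]
wrist_force: [0.5, 0.7, -1.4]
opening: 0.015
```

```bash
python3 -c "from h import *; pin()"
```

```text
t 18.65 p [ 0.5077 -0.148   0.115 ] pin c - C mm [-0.12  0.02] tip case polar -16.92 F [ 0.55  0.72 -1.44] T [ 0.07  -0.001  0.041] tau@C -0.004
 tilt [0.0007 0.0005] F in tool [-0.1   0.9   1.44] shift tool mm to centre [-0.11  0.05  0.  ]
```

Emit:
{"fn": "apply_moves", "kwargs": {"commands": [[[-1,0,-0.00116,0,0,0,-0.03333],[-1,0,0,0,0,0,0],[-1,0,0,0,0,0,0]]]}}

```text
time: 18.95
eef_pos: [0.5072, -0.1488, 0.1151]
orientation: [[-0.869, 0.494, 0.001], [0.494, 0.869, 0.0], [-0.0, 0.001, -1.0]]
wrist_force: [0.5, 0.5, -1.5]
opening: 0.0152
```

```bash
python3 -c "from h import *; pin()"
```

```text
t 18.95 p [ 0.5072 -0.1488  0.1151] pin c - C mm [-0.12 -0.02] tip case polar -15.92 F [ 0.53  0.53 -1.52] T [0.077 0.003 0.032] tau@C -0.004
 tilt [0.0008 0.0004] F in tool [-0.2   0.73  1.53] shift tool mm to centre [-0.1   0.07  0.  ]
```

Emit:
{"fn": "apply_moves", "kwargs": {"commands": [[[-1,0,-0.00116,0,0,0,-0.03333],[-1,0,0,0,0,0,0],[-1,0,0,0,0,0,0]]]}}

```text
time: 19.25
eef_pos: [0.5067, -0.1495, 0.115]
orientation: [[-0.878, 0.479, 0.001], [0.479, 0.878, 0.0], [-0.0, 0.001, -1.0]]
wrist_force: [-1.5, 0.4, -1.3]
opening: 0.0155
```

```bash
python3 -c "from h import *; pin()"
```

```text
t 19.25 p [ 0.5067 -0.1495  0.115 ] pin c - C mm [-0.2  0. ] tip case polar -14.92 F [-1.49  0.45 -1.28] T [ 0.017  0.063 -0.03 ] tau@C -0.014
 tilt [0.0006 0.0005] F in tool [ 1.52 -0.32  1.28] shift tool mm to centre [-0.18  0.09  0.  ]
```

Emit:
{"fn": "apply_moves", "kwargs": {"commands": [[[-1,0,-0.00116,0,0,0,-0.03333],[-1,0,0,0,0,0,0],[-1,0,0,0,0,0,0]]]}}

```text
time: 19.55
eef_pos: [0.5061, -0.1503, 0.1149]
orientation: [[-0.886, 0.464, 0.0], [0.464, 0.886, 0.001], [0.0, 0.001, -1.0]]
wrist_force: [-1.8, -0.5, -1.9]
opening: 0.015
```

```bash
python3 -c "from h import *; pin()"
```

```text
t 19.55 p [ 0.5061 -0.1503  0.1149] pin c - C mm [-0.35  0.05] tip case polar -13.92 F [-1.78 -0.46 -1.88] T [-0.039  0.33  -0.138] tau@C -0.076
 tilt [0.0003 0.0006] F in tool [ 1.37 -1.23  1.88] shift tool mm to centre [-0.34  0.12  0.  ]
```

Emit:
{"fn": "apply_moves", "kwargs": {"commands": [[[-1,0,-0.00116,0,0,0,-0.03333],[-1,0,0,0,0,0,0],[-1,0,0,0,0,0,0]]]}}

```text
time: 19.85
eef_pos: [0.5056, -0.151, 0.1149]
orientation: [[-0.894, 0.448, -0.0], [0.448, 0.894, 0.001], [0.0, 0.001, -1.0]]
wrist_force: [-3.4, -1.1, -1.0]
opening: 0.0151
```

```bash
python3 -c "from h import *; pin()"
```

```text
t 19.85 p [ 0.5056 -0.151   0.1149] pin c - C mm [-0.46  0.09] tip case polar -12.92 F [-3.43 -1.07 -1.03] T [-0.127  0.656 -0.269] tau@C -0.144
 tilt [-0.      0.0007] F in tool [ 2.58 -2.5   1.03] shift tool mm to centre [-0.46  0.12 -0.  ]
```

Emit:
{"fn": "apply_moves", "kwargs": {"commands": [[[-1,0,-0.00116,0,0,0,-0.03333],[-1,0,0,0,0,0,0],[-1,0,0,0,0,0,0]]]}}

```text
time: 20.15
eef_pos: [0.5052, -0.1518, 0.1149]
orientation: [[-0.902, 0.432, -0.0], [0.432, 0.902, 0.001], [0.001, 0.001, -1.0]]
wrist_force: [-4.4, -0.4, -0.5]
opening: 0.0152
```

```bash
python3 -c "from h import *; pin()"
```

```text
t 20.15 p [ 0.5052 -0.1518  0.1149] pin c - C mm [-0.56  0.11] tip case polar -11.91 F [-4.44 -0.4  -0.52] T [-0.129  0.97  -0.433] tau@C -0.318
 tilt [-0.0002  0.0008] F in tool [ 3.83 -2.28  0.52] shift tool mm to centre [-0.55  0.14 -0.  ]
```

Emit:
{"fn": "apply_moves", "kwargs": {"commands": [[[-1,0,-0.0004,0,0,0,-0.0115],[-1,0,0,0,0,0,0],[-1,0,0,0,0,0,0]]]}}

```text
time: 20.45
eef_pos: [0.5049, -0.152, 0.1148]
orientation: [[-0.904, 0.427, -0.0], [0.427, 0.904, 0.001], [0.001, 0.001, -1.0]]
wrist_force: [-5.1, -0.0, 0.4]
opening: 0.0151
```

```bash
python3 -c "from h import *; pin()"
```

```text
t 20.45 p [ 0.5049 -0.152   0.1148] pin c - C mm [-0.65  0.2 ] tip case polar -11.57 F [-5.07 -0.    0.38] T [-0.171  1.037 -0.403] tau@C -0.294
 tilt [-0.0005  0.0009] F in tool [ 4.59 -2.17 -0.38] shift tool mm to centre [-0.67  0.1  -0.  ]
```

Emit:
{"fn": "apply_moves", "kwargs": {"commands": [[[-1,0,0,0,0,0,0],[-1,0,0,0,0,0,0],[-1,0,0,0,0,0,0],[-1,0,0,0,0,0,0]]]}}

```text
time: 20.85
eef_pos: [0.505, -0.152, 0.1148]
orientation: [[-0.904, 0.427, -0.0], [0.427, 0.904, 0.001], [0.001, 0.001, -1.0]]
wrist_force: [-5.6, -0.8, 0.5]
opening: 0.0148
```

```bash
python3 -c "from h import *; pin()"
```

```text
t 20.85 p [ 0.505  -0.152   0.1148] pin c - C mm [-0.63  0.17] tip case polar -11.57 F [-5.62 -0.79  0.52] T [-0.182  1.048 -0.41 ] tau@C -0.253
 tilt [-0.0004  0.0008] F in tool [ 4.75 -3.11 -0.52] shift tool mm to centre [-0.64  0.11 -0.  ]
```

Emit:
{"fn": "apply_moves", "kwargs": {"commands": [[[-1,0,-0.0004,0,0,0,-0.0115],[-1,0,0,0,0,0,0],[-1,0,0,0,0,0,0]]]}}

```text
time: 21.15
eef_pos: [0.5048, -0.1522, 0.1149]
orientation: [[-0.907, 0.421, -0.001], [0.421, 0.907, 0.001], [0.001, 0.001, -1.0]]
wrist_force: [-6.1, -0.5, 0.2]
opening: 0.015
```

```bash
python3 -c "from h import *; pin()"
```

```text
t 21.15 p [ 0.5048 -0.1522  0.1149] pin c - C mm [-0.7   0.24] tip case polar -11.23 F [-6.08 -0.46  0.25] T [-0.12   1.098 -0.431] tau@C -0.28
 tilt [-0.0006  0.0009] F in tool [ 5.32 -2.98 -0.25] shift tool mm to centre [-0.74  0.08 -0.  ]
```

Emit:
{"fn": "apply_moves", "kwargs": {"commands": [[[-1,0,0,0,0,0,0],[-1,0,0,0,0,0,0],[-1,0,0,0,0,0,0]]]}}

```text
time: 21.45
eef_pos: [0.5048, -0.1522, 0.1148]
orientation: [[-0.907, 0.421, -0.001], [0.421, 0.907, 0.001], [0.001, 0.001, -1.0]]
wrist_force: [-5.6, -0.7, 1.2]
opening: 0.0151
```

```bash
python3 - <<'E'
from h import *
pin(); snap('scene','s11')
b=cv2.imread('pics/s11.png')[200:260,190:270]
cv2.imwrite('pics/z11.png',cv2.resize(b,(800,600),interpolation=cv2.INTER_CUBIC))
pin()
E
```

```text
t 21.45 p [ 0.5048 -0.1522  0.1148] pin c - C mm [-0.71  0.21] tip case polar -11.23 F [-5.61 -0.72  1.22] T [-0.107  1.036 -0.436] tau@C -0.283
 tilt [-0.0006  0.0009] F in tool [ 4.79 -3.02 -1.22] shift tool mm to centre [-0.73  0.1  -0.  ]
t 21.5 p [ 0.5047 -0.1522  0.1148] pin c - C mm [-0.73  0.26] tip case polar -11.23 F [-6.72 -0.   -0.21] T [-0.049  1.055 -0.467] tau@C -0.323
 tilt [-0.0007  0.001 ] F in tool [ 6.09 -2.83  0.21] shift tool mm to centre [-0.77  0.08 -0.  ]
```

View pics/z11.png

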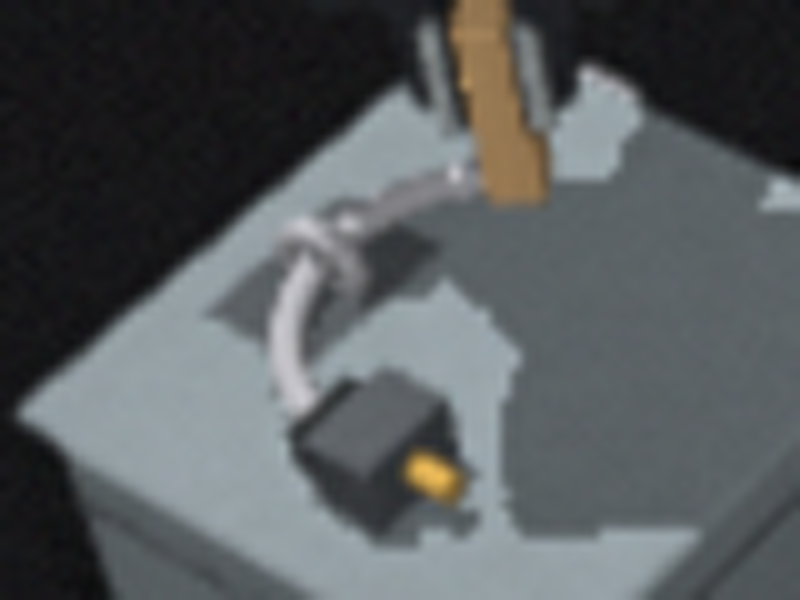

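Emit:
{"fn": "apply_moves", "kwargs": {"commands": [[[-1,-0.0003,-0.0013,0,0,0,-0.02],[-1,0,0,0,0,0,0],[-1,0,0,0,0,0,0]]]}}

```text
time: 21.8
eef_pos: [0.5044, -0.1529, 0.1149]
orientation: [[-0.911, 0.412, -0.001], [0.412, 0.911, 0.002], [0.001, 0.001, -1.0]]
wrist_force: [-5.3, 0.4, 2.2]
opening: 0.015
```

```bash
cat >> h.py <<'E'
def solve():
    s=monitor.sense(); p=np.array(s['eef_pos']);F=np.array(s['wrist_force']);T=np.array(s['ft_torque']); r=p[:2]-C; tz=T[2]+r[0]*F[1]-r[1]*F[0]
    a=np.radians(CY);X=np.array([np.cos(a),np.sin(a)]);Y=np.array([-X[1],X[0]]); pr=np.radians(CY-80); n=np.array([np.cos(pr),np.sin(pr)]); t=np.array([-n[1],n[0]])
    M=np.c_[np.r_[-Y,-.049],np.r_[n,0],np.r_[-t,-.05]]
    print('P,N_out,fric',np.linalg.solve(M,np.r_[F[:2],tz]).round(2),'tau/.05',round(-tz/.05,2))
E
python3 -c "from h import *; pin();solve()"
```

```text
t 21.8 p [ 0.5044 -0.1529  0.1149] pin c - C mm [-0.79  0.03] tip case polar -10.63 F [-5.32  0.38  2.18] T [ 0.073  1.155 -0.445] tau@C -0.353
 tilt [-0.0009  0.0015] F in tool [ 5.01 -1.85 -2.18] shift tool mm to centre [-0.73  0.3  -0.  ]
P,N_out,fric [ 4.04 -0.23  3.1 ] tau/.05 7.05
```

Emit:
{"fn": "apply_moves", "kwargs": {"commands": [[[-1,0,0,0,0,0,0]]]}}

```text
time: 21.9
eef_pos: [0.5045, -0.1529, 0.1149]
orientation: [[-0.911, 0.412, -0.001], [0.412, 0.911, 0.001], [0.001, 0.001, -1.0]]
wrist_force: [-5.6, 1.5, 2.5]
opening: 0.0153
```

```bash
python3 -c "from h import *; pin();solve()"
```

```text
t 21.9 p [ 0.5045 -0.1529  0.1149] pin c - C mm [-0.75  0.01] tip case polar -10.63 F [-5.59  1.54  2.5 ] T [ 0.07   1.201 -0.425] tau@C -0.381
 tilt [-0.0008  0.0014] F in tool [ 5.73 -0.9  -2.5 ] shift tool mm to centre [-0.69  0.3  -0.  ]
P,N_out,fric [ 3.43 -0.2   4.25] tau/.05 7.61
```

Emit:
{"fn": "apply_moves", "kwargs": {"commands": [[[-1,0,0,0,0,0,0]]]}}

```text
time: 22.0
eef_pos: [0.5044, -0.1529, 0.1149]
orientation: [[-0.911, 0.412, -0.001], [0.412, 0.911, 0.001], [0.001, 0.001, -1.0]]
wrist_force: [-6.8, 1.7, 3.0]
opening: 0.0152
```

```bash
python3 -c "from h import *; pin();solve()"
```

```text
t 22.0 p [ 0.5044 -0.1529  0.1149] pin c - C mm [-0.79  0.01] tip case polar -10.63 F [-6.79  1.71  2.97] T [ 0.136  1.165 -0.498] tau@C -0.438
 tilt [-0.0009  0.0015] F in tool [ 6.9  -1.24 -2.96] shift tool mm to centre [-0.72  0.32 -0.  ]
P,N_out,fric [3.7  0.33 5.13] tau/.05 8.75
```

Emit:
{"fn": "apply_moves", "kwargs": {"commands": [[[-1,0,0,-0.0006,0,0,0],[-1,0,0,0,0,0,0]]]}}

```text
time: 22.2
eef_pos: [0.5044, -0.1529, 0.1151]
orientation: [[-0.911, 0.412, -0.001], [0.412, 0.911, 0.001], [0.002, 0.001, -1.0]]
wrist_force: [-5.7, 0.1, 0.1]
opening: 0.0151
```

```bash
cat >> h.py <<'E'
def solve2():
    s=monitor.sense(); p=np.array(s['eef_pos']);F=np.array(s['wrist_force']);T=np.array(s['ft_torque']); r=p[:2]-C; tz=T[2]+r[0]*F[1]-r[1]*F[0]
    a=np.radians(CY);X=np.array([np.cos(a),np.sin(a)]);Y=np.array([-X[1],X[0]]); pr=np.radians(CY-80); n=np.array([np.cos(pr),np.sin(pr)])
    M=np.c_[np.r_[-Y,-.049],np.r_[n,0],np.r_[-X,-.0098]]
    print('P,N_out,padfric',np.linalg.solve(M,np.r_[F[:2],tz]).round(2))
E
python3 -c "from h import *; pin();solve();solve2()"
```

```text
t 22.2 p [ 0.5044 -0.1529  0.1151] pin c - C mm [-0.88 -0.03] tip case polar -10.63 F [-5.65  0.14  0.1 ] T [ 0.037  1.11  -0.476] tau@C -0.366
 tilt [-0.0011  0.0014] F in tool [ 5.21 -2.2  -0.1 ] shift tool mm to centre [-0.79  0.39 -0.  ]
P,N_out,fric [ 4.33 -0.11  3.08] tau/.05 7.33
P,N_out,padfric [ 6.94 -2.22  2.67]
```

Emit:
{"fn": "apply_moves", "kwargs": {"commands": [[[-1,0,0,0,0,0,0]]]}}

```text
time: 22.3
eef_pos: [0.5044, -0.153, 0.1151]
orientation: [[-0.911, 0.412, -0.001], [0.412, 0.911, 0.001], [0.002, 0.001, -1.0]]
wrist_force: [-5.6, -0.0, 0.2]
opening: 0.0153
```

```bash
python3 -c "from h import *; pin();solve();solve2()"
```

```text
t 22.3 p [ 0.5044 -0.153   0.1151] pin c - C mm [-0.86 -0.05] tip case polar -10.63 F [-5.62 -0.05  0.21] T [-0.032  1.157 -0.473] tau@C -0.356
 tilt [-0.001   0.0014] F in tool [ 5.1  -2.36 -0.2 ] shift tool mm to centre [-0.76  0.4  -0.  ]
P,N_out,fric [4.26 0.06 2.94] tau/.05 7.11
P,N_out,padfric [ 6.75 -1.95  2.54]
```

Emit:
{"fn": "apply_moves", "kwargs": {"commands": [[[-1,0,-0.0007,-0.0002,0,0,-0.02],[-1,0,0,0,0,0,0],[-1,0,0,0,0,0,0]]]}}

```text
time: 22.6
eef_pos: [0.5041, -0.1534, 0.1152]
orientation: [[-0.915, 0.403, -0.001], [0.403, 0.915, 0.002], [0.002, 0.001, -1.0]]
wrist_force: [-5.7, 1.2, -0.5]
opening: 0.015
```

```bash
python3 -c "from h import *; pin();solve();solve2()"
```

```text
t 22.6 p [ 0.5041 -0.1534  0.1152] pin c - C mm [-0.97  0.01] tip case polar -10.04 F [-5.72  1.23 -0.55] T [ 0.096  1.134 -0.547] tau@C -0.49
 tilt [-0.0012  0.0016] F in tool [ 5.73 -1.17  0.56] shift tool mm to centre [-0.89  0.38 -0.  ]
P,N_out,fric [ 6.31 -2.73  3.61] tau/.05 9.79
P,N_out,padfric [ 9.37 -5.2   3.12]
```

Emit:
{"fn": "apply_moves", "kwargs": {"commands": [[[-1,0,0,0,0,0,0],[-1,0,0,0,0,0,0]]]}}

```text
time: 22.8
eef_pos: [0.5041, -0.1534, 0.1152]
orientation: [[-0.915, 0.403, -0.001], [0.403, 0.915, 0.002], [0.002, 0.001, -1.0]]
wrist_force: [-6.0, 0.1, -0.5]
opening: 0.0153
```

```bash
python3 -c "from h import *; pin();solve();solve2()"
```

```text
t 22.8 p [ 0.5041 -0.1534  0.1152] pin c - C mm [-0.96 -0.01] tip case polar -10.04 F [-5.95  0.15 -0.52] T [ 0.038  1.214 -0.533] tau@C -0.42
 tilt [-0.0012  0.0016] F in tool [ 5.51 -2.26  0.53] shift tool mm to centre [-0.88  0.4  -0.  ]
P,N_out,fric [ 5.4  -0.94  3.1 ] tau/.05 8.4
P,N_out,padfric [ 8.03 -3.07  2.69]
```

Emit:
{"fn": "apply_moves", "kwargs": {"commands": [[[-1,0,0,0,0,0,0],[-1,0,0,0,0,0,0],[-1,0,0.0009,0,0,0,0.0267],[-1,0,0.0009,0,0,0,0.0267],[-1,0,0.0009,0,0,0,0.0267]]]}}

```text
time: 23.3
eef_pos: [0.5056, -0.1518, 0.1153]
orientation: [[-0.897, 0.441, 0.0], [0.441, 0.897, 0.001], [0.0, 0.001, -1.0]]
wrist_force: [-3.3, -0.1, -2.4]
opening: 0.0148
```

Emit:
{"fn": "apply_moves", "kwargs": {"commands": [[[-1,0,0.0009,0,0,0,0.0267],[-1,0,0,0,0,0,0],[-1,0,0,0,0,0,0]]]}}

```text
time: 23.6
eef_pos: [0.5063, -0.1514, 0.1157]
orientation: [[-0.892, 0.453, 0.001], [0.453, 0.892, 0.0], [-0.001, 0.001, -1.0]]
wrist_force: [-2.3, -0.6, -1.0]
opening: 0.0153
```

```bash
python3 -c "from h import *; pin();solve();solve2()"
```

```text
t 23.6 p [ 0.5063 -0.1514  0.1157] pin c - C mm [ 0.04 -0.54] tip case polar -13.21 F [-2.26 -0.63 -1.05] T [-0.132  0.612 -0.25 ] tau@C -0.172
 tilt [0.0012 0.0003] F in tool [ 1.72 -1.59  1.05] shift tool mm to centre [0.28 0.47 0.  ]
P,N_out,fric [ 3.01 -0.85  0.49] tau/.05 3.44
P,N_out,padfric [ 3.42 -1.18  0.42]
```

Emit:
{"fn": "apply_moves", "kwargs": {"commands": [[[-1,0,0.0007,0.0005,0,0,0.02],[-1,0,0,0.0007,0,0,0],[-1,0,0,0.0006,0,0,0],[-1,0,0,0,0,0,0],[-1,0,0,0,0,0,0]]]}}

```text
time: 24.1
eef_pos: [0.5067, -0.1512, 0.1146]
orientation: [[-0.887, 0.462, 0.002], [0.462, 0.887, -0.0], [-0.002, 0.001, -1.0]]
wrist_force: [-1.1, -1.4, -0.1]
opening: 0.0153
```

```bash
python3 -c "from h import *; pin();solve();solve2()"
```

```text
t 24.1 p [ 0.5067 -0.1512  0.1146] pin c - C mm [ 0.26 -0.82] tip case polar -13.83 F [-1.08 -1.38 -0.11] T [-0.292  0.279 -0.203] tau@C -0.118
 tilt [ 0.0018 -0.0002] F in tool [ 0.32 -1.72  0.1 ] shift tool mm to centre [ 0.6   0.61 -0.  ]
P,N_out,fric [ 3.34 -1.57 -0.9 ] tau/.05 2.37
P,N_out,padfric [ 2.57 -0.95 -0.78]
```

Emit:
{"fn": "apply_moves", "kwargs": {"commands": [[[-0.5,0,0,0,0,0,0],[-0.3,0,0,0,0,0,0],[-0.3,0,0,0,0,0,0],[-0.3,0,0,0,0,0,0]]]}}

```text
time: 24.5
eef_pos: [0.5065, -0.1509, 0.1144]
orientation: [[-0.887, 0.462, 0.001], [0.462, 0.887, 0.0], [-0.001, 0.001, -1.0]]
wrist_force: [0.5, -0.0, 0.3]
opening: 0.0301
```

```bash
python3 - <<'E'
from h import *
pin(); snap('scene','s12'); snap('wrist','w12')
b=cv2.imread('pics/s12.png')[190:265,185:285]
cv2.imwrite('pics/z12.png',cv2.resize(b,(800,600),interpolation=cv2.INTER_CUBIC))
E
```

```text
t 24.5 p [ 0.5065 -0.1509  0.1144] pin c - C mm [ 0.01 -0.47] tip case polar -13.82 F [ 0.54 -0.04  0.27] T [-0.02  -0.025 -0.011] tau@C -0.022
 tilt [0.0012 0.0004] F in tool [-0.49  0.21 -0.27] shift tool mm to centre [0.23 0.41 0.  ]
```

View pics/z12.png

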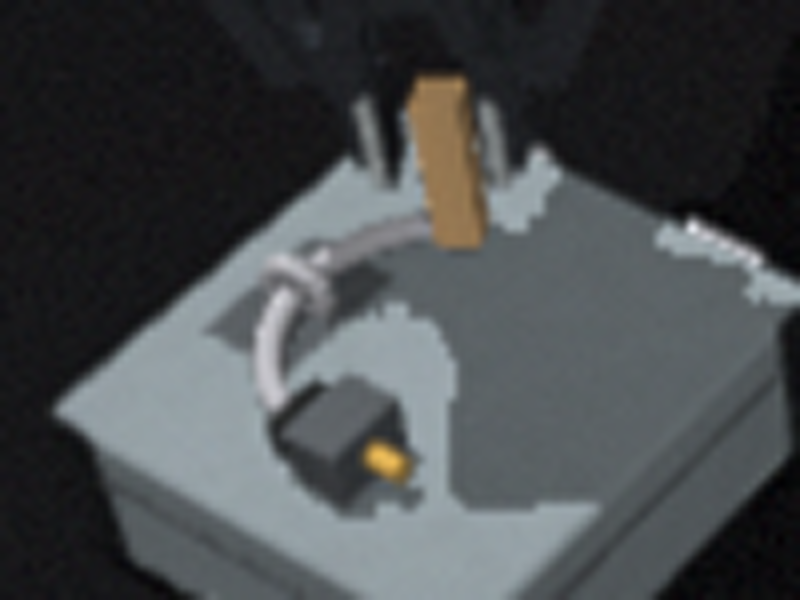

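View pics/w12.png

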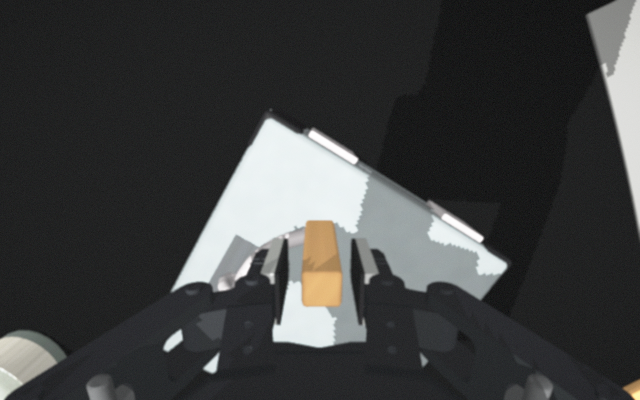

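The pin is released and lying flat, with its tip against the pad. Next I'll retreat straight up.

Emit:
{"fn": "apply_moves", "kwargs": {"commands": [[[0,0,0,0,0,0,0],[0,0,0,0,0,0,0],[0,0,0,-0.02,0,0,0],[0,0,0,-0.05,0,0,0],[0,0,0,-0.06,0,0,0]]]}}

```text
time: 25.1
eef_pos: [0.5049, -0.1503, 0.2111]
orientation: [[-0.887, 0.462, -0.003], [0.462, 0.887, 0.003], [0.004, 0.001, -1.0]]
wrist_force: [0.4, -1.2, 0.5]
opening: 0.0431
```

Emit:
{"fn": "apply_moves", "kwargs": {"commands": [[[0,-0.05,-0.02,-0.03,0,0,0],[0,-0.055,-0.02,0,0,0,0],[0,-0.055,-0.02,0,0,0,0],[0,0,0,0,0,0,0],[0,0,0,0,0,0,0]]]}}

```text
time: 25.6
eef_pos: [0.5916, -0.2467, 0.2331]
orientation: [[-0.886, 0.463, -0.001], [0.463, 0.886, 0.002], [0.002, 0.001, -1.0]]
wrist_force: [-0.1, 0.9, -0.9]
opening: 0.0427
```

```bash
python3 - <<'E'
from h import *
pin(); snap('scene','s13'); snap('wrist','w13'); snap('top','t13')
b=cv2.imread('pics/s13.png')[190:265,185:285]
cv2.imwrite('pics/z13.png',cv2.resize(b,(800,600),interpolation=cv2.INTER_CUBIC))
E
```

```text
t 25.6 p [ 0.5916 -0.2467  0.2331] pin c - C mm [ 85.12 -96.38] tip case polar -13.88 F [-0.07  0.89 -0.89] T [0.018 0.024 0.031] tau@C 0.062
 tilt [-0.001   0.0017] F in tool [0.47 0.75 0.89] shift tool mm to centre [120.07  46.01   0.25]
```

View pics/z13.png

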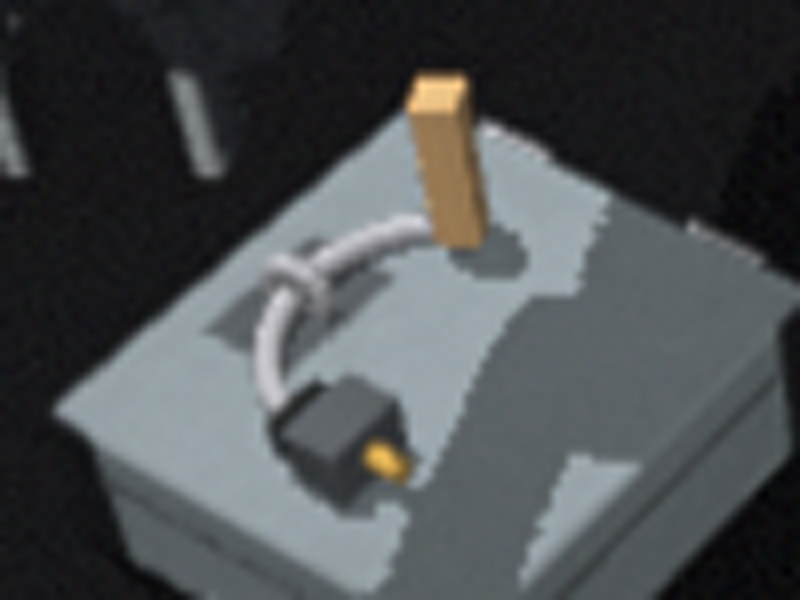

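View pics/w13.png

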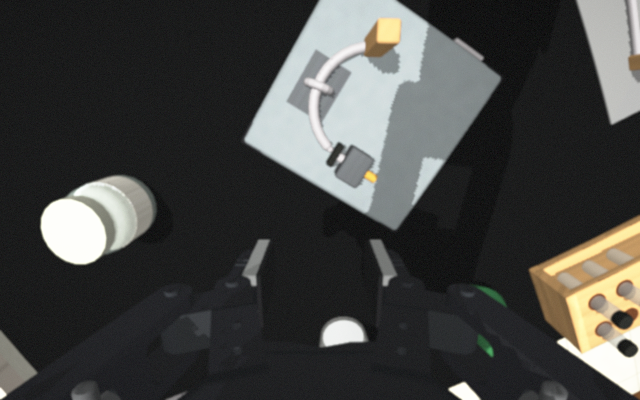

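The close view shows the bar through the ring and its tip at the pad (330,150). I'll measure the remaining gap.

```bash
python3 - <<'E'
from h import *
im=cv2.imread('pics/w13.png')
cv2.imwrite('pics/z14.png',cv2.resize(im[60:190,290:400],(508,600),interpolation=cv2.INTER_CUBIC))
E
```

```text
(no output)
```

View pics/z14.png

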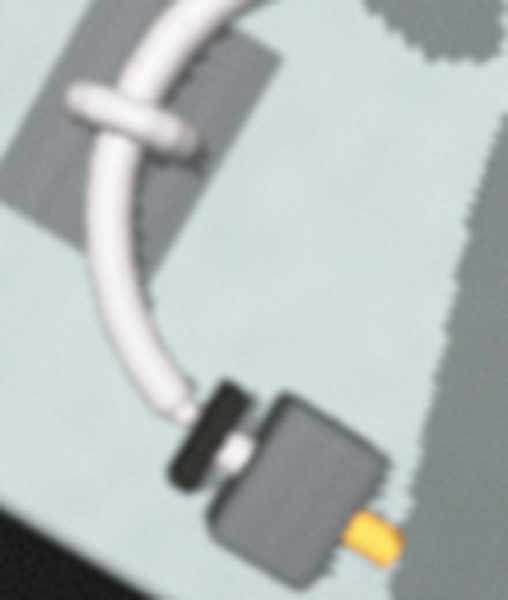

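```bash
python3 - <<'E'
from h import *
W=load('w13'); f=lambda x,y:(290-.5+x*110/508,60-.5+y*130/600)
a=np.radians(CY);X=np.array([np.cos(a),np.sin(a)]);Y=np.array([-X[1],X[0]])
for n,q,z in [('tip',(193,414),.0675),('padtop face end1',(219,381),.071),('padtop face end2',(170,472),.071),('pad top back1',(250,397),.071),('pad bot outer',(190,490),.071)]:
    p=onz(W,*f(*q),z)[:2]; print(n,p.round(4),'case',((p-C)@X*1000).round(1),((p-C)@Y*1000).round(1))
E
```

```text
tip [ 0.5661 -0.2217] case 49.1 -12.0
padtop face end1 [ 0.5624 -0.2145] case 41.0 -11.4
padtop face end2 [ 0.5734 -0.2305] case 60.4 -10.3
pad top back1 [ 0.5678 -0.2107] case 40.6 -4.8
pad bot outer [ 0.5783 -0.2287] case 61.4 -5.2
```

```bash
python3 - <<'E'
from h import *
print(job.sign_off())
E
```

```text
the job is handed in; nothing more can be done
None
```

I locked the case and handed the job in at about 26 s. The curved pin is through the ring with its tip at the buffer. `sign_off` reports no verdict, so I don't know the official result.

**What I did:** I took the curved pin by its post and set it over the lid just above the surface. I swung it about the arc centre through the ring, with one small sideways correction when the ring pushed back with about 2 N. The pad made contact at a tip angle of about -14°. I pressed the buffer for over 0.5 s in total, eased off to about 2.5 N, lowered the pin to the lid, released it and lifted clear.

**Last checks (camera):**
- **Position:** The bar lies through the ring, flat on the lid. The tip measures (49.1, -12.0) mm in the case frame, and the middle of the pad's face is at about (50.7, -10.9) mm, roughly 2 mm apart.
- **Hand:** It was clear of everything and felt only sensor noise.
- **Bystanders:** I did not re-measure the straight pin or the other objects. The arm never touched them knowingly.

**What disagreed:**
- **Press force:** The torque alone gave 8 to 10 N. Allowing for friction at the ring, it came to 5 to 6 N. Both are above the 4 N needed and below 15 N.
- **Case position:** The camera estimates of the case centre differed by about 2 mm. Feel at the ring settled it.

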